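Knock two castings out of a mould tray

ROBOT

A 7-joint arm with a two-finger parallel gripper is mounted at the origin on the work surface. World frame = base frame: x ahead of the robot, y to its left, z up, the work surface at z = 0. Lengths are in m, angles in rad, forces in N, time in s.
With the tool pointing down it reaches from about 0.4 to 0.85 m from the base axis. Payload 4.5 kg.
Tool frame: the origin (TCP) lies at the very end of the fingers, on their centre line; the grasp point (between the pads) lies 19 mm behind it; z points along the fingers, y is the line along which they close (so a half turn about z gives the same grasp; the last joint's range is limited). The gripper opens to 88 mm and grips with 3 to 60 N. Pads are 18 mm wide; open, the fingers measure 123 mm over their backs; the gripper's body (75 mm by 187 mm) begins 45 mm behind the grasp point.
Start: joints at [1.135, 0.689, -0.195, 1.565, 0.157, 0.902, -0.215], TCP at [0.283, -0.557, 0.239] pointing down, gripper open.
Joint ranges: [-3.01, 3.01], [-0.46, 2.08], [-1.47, 1.51], [0.13, 2.56], [-1, 4.14], [0.04, 2.09], [-2.66, 2.66]. Speed limits (rad/s): [2.57, 2.57, 3.14, 3.14, 3.14, 3.14, 3.14].

INTERFACE

Orientations are given as [roll, pitch, yaw] about the fixed x, y, z axes, in that order (R = Rz(yaw) Ry(pitch) Rx(roll)).
In Python, from plant import ctrl, imaging gives the robot as it stands.
- The arm moves only by the tool send_rows, never from a script. Its argument "commands" is a list of rows, each an object of numbers: "hand": the opening, from 0 (shut) to 1 (fully open); "dx", "dy", "dz": the shift along the tool's x, y, z in units of 60 mm (1.0 is 60 mm); "spin": the turn about the tool's z in units of 6 degrees (1.0 is 6 degrees). A call has exactly 5 rows; each row shifts and turns the commanded pose from where the row before left it, along the tool's axes as they then stand; what a row does not reach is not made up. A row lasts 1/8 s, in which the tool goes at most 62.5 mm and 10.7 degrees, less where a joint would pass 70% of its speed; a pose out of reach is approached as far as the arm can. A call is refused whole if a number of a shift passes 1 or a number of a turn 1, either way. A call with a gripper value outside its range is refused whole. The fingers move at their own pace and stop on an object; "force" is the grip in N (left out, the last holds). Time passes only in rows, so rows that do not move let the fingers close, or fill a call up. It gives the time, the measured TCP pose, the force, the opening and the grip force at its end, in the units of the state.
- ctrl.sense(): the state, without advancing time (a new reading comes with each control period).
- imaging.read_camera(name): name is "scene" or "top" or "wrist"; returns a dict with "color" (420x560x3 uint8, red, green, blue), "z_map" (420x560 float32, m along the optical axis (not along the pixel's ray), 0 where there is no reading), "vfov" (degrees; the focal length in pixels is half the picture's height over the tangent of half this angle, whatever the lens; pixels are square), "cx", "cy" (the principal point, pixels), "distortion" ([k1, k2, p1, p2, k3] as OpenCV has them; the pictures are not rectified), "R" (3x3) and "t" (3): a world point X has camera coordinates R X + t; the wrist camera has in their place "tool_from_camera" (4x4, takes a point from camera to tool coordinates, whose origin is the TCP and whose axes are the flange's). Camera axes: x right, y down, z forward; pixel columns grow to the right and rows downward; lengths in m; the calibration is good to about 2 mm. A picture is of the moment at which its call begins: read the wrist's pose just before it.
- ctrl.close_job(): hands the job in; it is judged then, once.
The state is a dict: "clock": time; "joint_pos": joint angles; "joint_velocities": joint speeds; "joint_efforts": joint torques, N m; "eef_pos": TCP position; "ee_rot": TCP orientation; "force": force on the tool from outside, world axes, zero at the start; "moment": the same for the moment, N m; "grip_width": finger opening in m; "grasp_force": force on a finger pad.
Only numpy, scipy, OpenCV 4.12 (cv2) and the standard library are available. Lean on these libraries where they do the work, as an engineer would, in place of code of your own. Each camera call takes 0.05 s, during which the arm holds its last target. There are 200 camera calls.

TASK

The square bottle has fallen over on the cork knock-out board: stand it upright on the round grey coaster, with its foot wholly on the felt. Then take the blue mould tray out of its leaning rack, turn it fully face down over the board with both castings still in it, and rap it on the board so that they come loose; they must end up lying flat on the board, flange down, and must not be dropped from a height. Put the empty tray back in its rack as it stood, and do not disturb the mug, the plant or the phone stand.

Things in the scene. Friction and masses are not known exactly. Their poses are not given: they have to be found in the camera images.
- bottle: orange square-section bottle, 0.25 kg, black round cap: body 50 x 50 mm and 98 mm long, then a round neck (24 mm across) and cap (28 mm across), 140 mm long in all. Origin on its long axis, 60 mm above its foot and 80 mm below the top of the cap; z points from foot to cap. It starts lying on a flat side on the cork board
- coaster: round grey felt coaster fixed to the desk, 116 mm across, 5 mm thick; origin at the centre of its underside
- board: cork-topped knock-out board fixed to the desk, 230 mm (x) by 150 mm (y), 15 mm thick; origin at the centre of its underside, z up
- rack: fixed steel rack; the tray stands in it on its foot end, tray x up a channel leaning 15 degrees to the rack's +x, tray z to the rack's +x (15 degrees down), its open side against two 70 mm stiles. Lip on the -x side and cheeks at +-y, 25 mm high. Play: 9 mm behind the tray, 5 mm at each side. Floor square to the channel. Origin: centre of its underside, z up
- rack_floor (a point): point on the sloping channel floor of the rack under the middle of the tray's foot end when the tray stands home
- tray: blue mould tray, 0.3 kg empty: 150 (x) x 80 (y) x 44 mm (z), open at +z; origin: centre of its underside. White handle on the +x end: x 75 to 125, 30 mm wide (y), z 2 to 26 mm. Spring bumps in the rim carry over twice a casting's weight: turning over does not free it; a sharp stop (rapping the rim at 0.2 m/s or more, repeated if need be) does
- tray_grip (a point): point in the tray's handle, at x = 105, y = 0, z = 12 mm in the tray's frame; a grasp here closes along the tray's y
- tray_foot (a point): centre of the tray's foot end face, at x = -75, y = 0, z = 22 mm in the tray's frame
- cast0: terracotta casting in the cavity away from the handle, 0.13 kg: flange 64 x 58 x 4 mm with a block 54 x 48 x 24 mm on it. Origin: centre of the flange's outer face, z from flange to block. In the tray the flange faces the open side, 12 mm below the rim; its z is opposite to the tray's
- cast1: yellow casting in the cavity next to the handle, same sizes as the terracotta one
- mug: white mug 76 mm across and 90 mm high, handle at its +y; origin at the centre of its foot; leave it alone
- plant: small plant in a blue pot 90 mm across, 150 mm high with its leaves; origin at the centre of its foot; leave it alone
- stand: black phone stand 90 x 80 mm, 120 mm high; origin at the centre of its foot; leave it alone

How it is judged:
On the way, in this order (a step that is already met when the one before it is completed fails the run):
1. the bottle stands upright on the coaster, let go (angle between bottle's own z axis and vertical below 0.12 rad and horizontal distance between bottle and coaster below 0.03 m and height (world z) of bottle below 0.069 m and contact force between the fingers and bottle below 0.1 N), for 0.2 s.
2. the tray is face down over the board with both castings still in it (angle between tray's own z axis and vertical above 2.8 rad and horizontal distance between tray and board below 0.09 m and z of each of cast0, cast1 in the frame of tray below 0.037 m and distance between each of cast0, cast1 and tray below 0.06 m), for 0.1 s.
3. both castings have come loose from the bumps while the tray is face down at the board (underside less than 78 mm above the desk, so the rim is within 19 mm of the cork) (angle between tray's own z axis and vertical above 2.8 rad and height (world z) of tray below 0.078 m and z of each of cast0, cast1 in the frame of tray above 0.041 m).
4. both castings lie on the board and the tray is lifted off them (z of each of cast0, cast1 in the frame of board below 0.019 m and angle between each of cast0, cast1's own z axis and vertical below 0.12 rad and height (world z) of tray above 0.095 m), for 0.2 s.
At the end, for the whole second after the job is handed in: bottle upright (7 degrees) within 30 mm of the coaster's centre; both castings flange down, flat on the cork, centres 15 mm or more inside its edges; empty tray home in its rack, leaning on the stiles, foot within 18 mm of its place; all at rest (angle between each of bottle, cast0, cast1's own z axis and vertical below 0.12 rad and horizontal distance between bottle and coaster below 0.03 m and height (world z) of bottle below 0.069 m and z of cast0 in the frame of board between 0.011 and 0.019 m and z of cast1 in the frame of board between 0.011 and 0.019 m and x of cast0 in the frame of board between -0.1 and 0.1 m and y of cast0 in the frame of board between -0.06 and 0.06 m and x of cast1 in the frame of board between -0.1 and 0.1 m and y of cast1 in the frame of board between -0.06 and 0.06 m and distance between tray_foot and rack_floor below 0.018 m and angle between tray's own x axis and vertical between 0.08 and 0.38 rad and angle between tray's own z axis and vertical above 1.6 rad and linear speed of each of tray, cast0, cast1, bottle below 0.02 m/s); the robot touches nothing.
It fails at once if a casting is out of the tray high above the board (dropped) ((distance between cast0 and tray above 0.075 m and height (world z) of cast0 above 0.05 m) or (distance between cast1 and tray above 0.075 m and height (world z) of cast1 above 0.05 m)).
It fails at once if a bystander is disturbed (distance of any of mug, plant, stand from where it was at the start of the episode above 0.02 m or angle between any of mug, plant, stand's own z axis and vertical above 0.35 rad).
It also fails if it takes over 70 s, if anything falls off the work surface, if the arm or the gripper's body presses on something with over 40 N, if the wrist force passes 120 N, or if a joint passes its speed limit or range.

## Working session

There is one attempt and no reset: what is moved stays moved. The work goes in short steps, Python scripts to look and compute and a tool call to move; the robot and the scene stay as the last step left them, time stands still between calls to the robot, and variables do not carry over. Pictures are saved under pics/ and viewed, at most 10 in all, crops included, and the job is handed in when it is done.

Besides the shell and the picture viewer there is one more tool, called as a command line: name --argument value ..., lists and objects as JSON in quotes. send_rows: Moves the arm, as the interface text tells. Its arguments: {"type":"object","properties":{"commands":{"type":"array"},"force":{"type":"number"}},"required":["commands"]}

```bash
ls; mkdir -p pics
cat > h.py <<'E'
import numpy as np, cv2
from plant import ctrl, imaging
from scipy.spatial.transform import Rotation as Ro
np.set_printoptions(precision=4,suppress=True)
def cam(n):
    s=ctrl.sense(); c=imaging.read_camera(n); h,w=c["color"].shape[:2]
    f=h/2/np.tan(np.radians(c["vfov"])/2)
    c["K"]=np.array([[f,0,c["cx"]],[0,f,c["cy"]],[0,0,1]]); c["D"]=np.array(c["distortion"],float)
    if "R" not in c:
        T=np.eye(4);T[:3,:3]=Ro.from_euler('xyz',s["ee_rot"]).as_matrix();T[:3,3]=s["eef_pos"]
        M=np.linalg.inv(T@np.array(c["tool_from_camera"])); c["R"]=M[:3,:3];c["t"]=M[:3,3]
    c["R"]=np.array(c["R"]);c["t"]=np.array(c["t"]);c["hsv"]=cv2.cvtColor(c["color"],cv2.COLOR_RGB2HSV)
    return c
def rays(c,px):
    u=cv2.undistortPoints(np.array(px,float).reshape(-1,1,2),c["K"],c["D"])[:,0]
    return -c["R"].T@c["t"], np.c_[u,np.ones(len(u))]@c["R"]
def plane(c,px,z):
    o,d=rays(c,px); return o+d*((z-o[2])/d[:,2])[:,None]
def cloud(c):
    h,w=c["z_map"].shape; v,u=np.mgrid[:h,:w]; o,d=rays(c,np.c_[u.ravel(),v.ravel()])
    P=o+d*c["z_map"].reshape(-1,1); return P.reshape(h,w,3)
def save(c,n): cv2.imwrite(f"pics/{n}.png",c["color"][...,::-1])
E
python3 - <<'E'
from h import *
s=ctrl.sense();print(s)
for n in("scene","top","wrist"):
    c=cam(n);save(c,n+"0");print(n,c["vfov"],c["cx"],c["cy"],c["D"],-c["R"].T@c["t"],c["R"][2],(c["z_map"]>0).mean())
a=cv2.hconcat([cv2.imread(f"pics/{n}0.png") for n in("scene","top")])
E
```

```text
pics
{'clock': 0.0, 'joint_pos': array([ 1.1348,  0.69  , -0.1945,  1.5663,  0.1574,  0.9025, -0.2151]), 'joint_velocities': array([ 0.0006,  0.0018, -0.0003, -0.0009, -0.0003, -0.    ,  0.0006]), 'joint_efforts': array([ -0.0002, -52.7556,  -1.2668, -15.3424,  -0.0526,   0.0066,
         0.0001]), 'eef_pos': array([ 0.2826, -0.5568,  0.2379]), 'ee_rot': array([-3.1398,  0.0002,  0.4699]), 'force': array([ 0.6544, -0.1532,  0.0497]), 'moment': array([0.0642, 0.0082, 0.0023]), 'grasp_force': 0.0, 'grip_width': 0.08810712283375201}
scene 45.64857222968492 287.4867971019672 212.71091576568568 [-0.1388  0.      0.      0.      0.    ] [0.9253 0.6309 0.8591] [-0.3529 -0.6015 -0.7167] 0.9961139455782313
top 57.86274077066331 284.31643722947825 205.84402959931853 [-0.0769  0.      0.      0.      0.    ] [0.4811 0.0041 1.0867] [ 0.1132  0.0301 -0.9931] 0.9958801020408163
wrist 65.14210398996578 277.21485755873124 206.21252619701204 [-0.0657  0.      0.      0.      0.    ] [ 0.3436 -0.5272  0.3824] [-0.2366 -0.1189 -0.9643] 0.987125850340136
```

View pics/scene0.png

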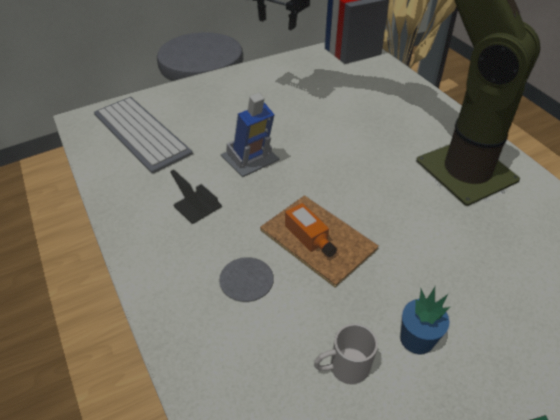

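View pics/top0.png

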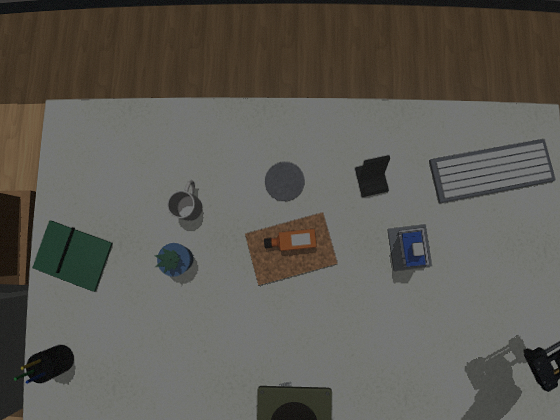

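```bash
cat > m1.py <<'E'
from h import *
def big(m):
    m=cv2.morphologyEx(m.astype(np.uint8),cv2.MORPH_OPEN,np.ones((2,2)))
    n,l,st,_=cv2.connectedComponentsWithStats(m); return l==1+st[1:,4].argmax()
for n in("top","scene"):
    c=cam(n);P=cloud(c);H=c["hsv"].astype(int);x,y,z=P[...,0],P[...,1],P[...,2]
    near=(x>0.3)&(x<0.8)&(abs(y)<0.4)
    print(n,"desk z",np.median(z[near&(H[...,1]<40)]))
    orange=big(near&(H[...,0]<14)&(H[...,1]>190)&(z<0.2)); cork=near&(abs(x-.5)<.16)&(abs(y)<.16)&(z>0.007)&(z<0.024)
    k=big(cork);q=P[k];r=cv2.minAreaRect(q[:,:2].astype(np.float32));print(" board",r,"z",np.median(q[:,2]))
    q=P[orange];top=q[q[:,2]>np.percentile(q[:,2],70)];print(" bottle orange",cv2.minAreaRect(q[:,:2].astype(np.float32)),"z max",np.percentile(q[:,2],[5,50,95]))
    dark=near&(abs(x-.5)<.13)&(abs(y)<.13)&(z>0.03)&(H[...,2]<60)&~orange
    q=P[big(dark)];print(" cap",q.mean(0),np.ptp(q,0),np.percentile(q[:,2],95),len(q))
    co=near&(x>.55)&(x<.75)&(abs(y)<.12)&(H[...,2]<np.median(H[...,2][near])*.75)
    k=big(co);q=P[k];print(" coaster",cv2.minEnclosingCircle(q[:,:2].astype(np.float32)),np.median(q[:,2]))
    bl=near&(y<-.12)&(y>-.36)&(z>0.02)
    q=P[bl];print(" rack+tray",q.min(0),q.max(0),len(q))
    hd=bl&(H[...,1]<50)&(z>0.15);q=P[big(hd)];print(" white handle",q.mean(0),q.min(0),q.max(0),len(q))
    bb=bl&(H[...,0]>105)&(H[...,0]<130)&(H[...,1]>120);q=P[bb];print(" blue",q.mean(0),q.min(0),q.max(0),len(q))
    base=near&(y<-.12)&(y>-.36)&(x<.6)&(z>-.01)&(H[...,2]<np.median(H[...,2][near])*.85);
    rgb=c["color"]
    reg=near&(y<-.1)
    v,u=np.where(bl); 
    a,b,d,e=u.min()-12,u.max()+12,v.min()-12,v.max()+12
    cv2.imwrite(f"pics/rack_{n}.png",cv2.resize(np.clip(rgb[d:e,a:b,::-1].astype(int)*1.6,0,255).astype(np.uint8),None,fx=6,fy=6,interpolation=cv2.INTER_CUBIC)[:600,:800]);print(a,d)
E
python3 m1.py; cd pics; python3 -c "
import cv2,numpy as np
a=cv2.imread('rack_top.png');b=cv2.imread('rack_scene.png');print(a.shape,b.shape)
h=min(max(a.shape[0],b.shape[0]),600);o=np.zeros((h,a.shape[1]+b.shape[1],3),np.uint8);o[:a.shape[0],:a.shape[1]]=a[:h];o[:b.shape[0],a.shape[1]:]=b[:h]
s=min(1,800/o.shape[1]);cv2.imwrite('rackboth.png',cv2.resize(o,None,fx=s,fy=s))"
```

```text
top desk z 0.0012905412501181823Traceback (most recent call last):
  File "m1.py", line 9, in <module>
    orange=big(near&(H[...,0]<14)&(H[...,1]>190)&(z<0.2)); cork=near&(abs(x-.5)<.16)&(abs(y)<.16)&(z>0.007)&(z<0.024)
  File "m1.py", line 4, in big
    n,l,st,_=cv2.connectedComponentsWithStats(m); return l==1+st[1:,4].argmax()
                                                              ~~~~~~~~~~~~~~~^^
ValueError: attempt to get argmax of an empty sequence
[ WARN:0@0.006] global loadsave.cpp:275 findDecoder imread_('rack_top.png'): can't open/read file: check file path/integrity
[ WARN:0@0.006] global loadsave.cpp:275 findDecoder imread_('rack_scene.png'): can't open/read file: check file path/integrity
Traceback (most recent call last):
AttributeError: 'NoneType' object has no attribute 'shape'
```

Run:
```python
from h import *
c=cam("top");P=cloud(c)
for n,(u,v) in dict(bottle=(285,246),cork=(262,262),cap=(268,242),coaster=(285,181),handle=(418,250),tray=(410,240),rackb=(393,260),desk=(340,300)).items(): print(n,c["hsv"][v,u],P[v,u])
```

```text
bottle [ 11 169 113] [0.4893 0.0313 0.0677]
cork [ 14 106  96] [0.444  0.0963 0.0166]
cap [30 24 32] [0.4995 0.0782 0.0503]
coaster [120  12  66] [0.6765 0.0363 0.0057]
handle [ 90   2 114] [ 0.4836 -0.2748  0.2198]
tray [112 163  94] [ 0.5075 -0.2733  0.1649]
rackb [98 20 51] [ 0.4553 -0.2715  0.0085]
desk [ 45   4 117] [ 0.3415 -0.1238  0.0018]
```

```bash
sed -i 's/H\[...,1\]>190/H[...,1]>140/; s/z<0.2))/z<0.2)\&(abs(y)<.13))/; s/<14)/<15)/' m1.py; python3 m1.py; cd pics; python3 -c "
import cv2,numpy as np
a=cv2.imread('rack_top.png');b=cv2.imread('rack_scene.png');print(a.shape,b.shape)
h=min(max(a.shape[0],b.shape[0]),600);o=np.zeros((h,a.shape[1]+b.shape[1],3),np.uint8);o[:a.shape[0],:a.shape[1]]=a[:h];o[:b.shape[0],a.shape[1]:]=b[:h]
s=min(1,800/o.shape[1]);cv2.imwrite('rackboth.png',cv2.resize(o,None,fx=s,fy=s))"
```

```text
top desk z 0.0012742091025499391
 board ((0.4817565381526947, 0.013294078409671783), (0.1514371931552887, 0.23237556219100952), 16.223712921142578) z 0.015946030398895195
 bottle orange ((0.5035361051559448, 0.006753459572792053), (0.05034426972270012, 0.12278781831264496), 7.3514814376831055) z max [0.0153 0.0651 0.0687]
 cap [0.4946 0.0761 0.0631] [0.0267 0.0821 1.075 ] 0.056566406139295596 69
 coaster ((0.6053341627120972, 0.027963407337665558), 0.12662672996520996) 0.005657397223843841
 rack+tray [ 0.44   -0.3559  0.0201] [ 0.7299 -0.1695  0.2214] 1541
 white handle [ 0.4844 -0.2826  0.1996] [ 0.4693 -0.3531  0.0283] [ 0.5005 -0.2652  0.2214] 144
 blue [ 0.4869 -0.2787  0.162 ] [ 0.4473 -0.3551  0.0204] [ 0.527  -0.2559  0.1756] 474
348 143
scene desk z 0.001068323429287421
 board ((0.7089649438858032, 0.2384013682603836), (0.8545576930046082, 0.27053242921829224), 43.572425842285156) z 0.0158126001180241
 bottle orange ((0.6754409074783325, 0.29978665709495544), (0.823648989200592, 0.09944629669189453), 59.847843170166016) z max [0.0197 0.0568 0.0678]
 cap [0.5061 0.0982 0.0574] [0.4501 0.5518 0.8447] 0.05529374071292798 114
 coaster ((0.7893350720405579, 0.3118285834789276), 0.34694305062294006) 0.005321497565912436
 rack+tray [ 0.4381 -0.3463  0.02  ] [ 0.731  -0.1666  0.2202] 2782
 white handle [ 0.4913 -0.2674  0.199 ] [ 0.3218 -0.5615 -0.0035] [0.9253 0.6309 0.8591] 285
 blue [ 0.4974 -0.2769  0.1394] [ 0.4484 -0.3164  0.0201] [ 0.5318 -0.2511  0.1719] 464
158 80
(600, 552, 3) (600, 768, 3)
```

View pics/rackboth.png

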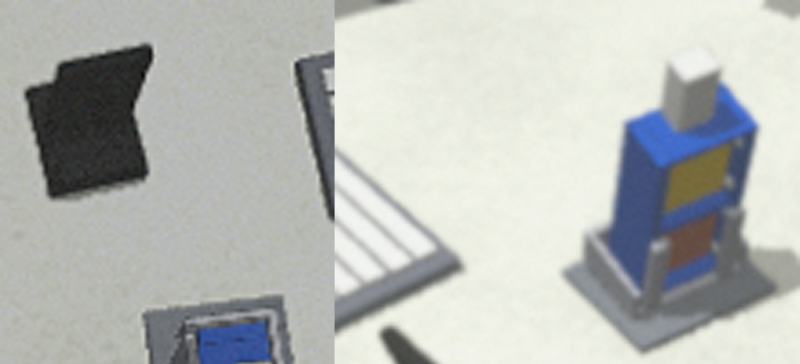

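```bash
cat > m2.py <<'E'
from h import *
def rect(q):
    r=cv2.minAreaRect(q[:,:2].astype(np.float32)); return np.r_[r[0],r[1],r[2]]
for n in("top","scene"):
    c=cam(n);P=cloud(c);ok=c["z_map"]>0;H=c["hsv"].astype(int);x,y,z=P[...,0],P[...,1],P[...,2]
    med=np.median(H[...,2][ok&(abs(z)<.005)&(abs(y)<.3)]);print(n,med)
    b=ok&(abs(x-.5)<.13)&(abs(y-.02)<.14)
    q=P[b&(z>.058)&(z<.075)];print(" bottle top face",len(q),rect(q),q.mean(0))
    q=P[b&(z>.035)&(z<.075)];print(" bottle all",len(q),rect(q), "ymax pt",q[q[:,1].argmax()])
    q=P[b&(z>.03)&(z<.075)&(H[...,2]<50)];print(" cap",len(q),np.median(q,0),q.min(0),q.max(0))
    q=P[b&(z>.009)&(z<.022)];print(" board",len(q),rect(q),np.median(q[:,2]))
    m=(ok&(x>.58)&(x<.76)&(abs(y-.03)<.1)&(H[...,2]<med*.75)).astype(np.uint8)
    cs,_=cv2.findContours(m,0,2);k=max(cs,key=cv2.contourArea)[:,0];
    w=plane(c,k,.005);e=cv2.fitEllipse(w[:,:2].astype(np.float32));print(" coaster",e,np.median(z[m>0]))
    r=ok&(abs(x-.5)<.09)&(y>-.36)&(y<-.17)
    q=P[r&(z>.205)&(z<.235)];print(" handle top",len(q),rect(q),q.mean(0))
    q=P[r&(z>.15)&(z<.19)&(H[...,1]>100)];print(" tray end",len(q),rect(q),q.mean(0))
    q=P[r&(z>.003)&(z<.014)];print(" rack base",len(q),rect(q),np.median(q[:,2]))
E
python3 m2.py
```

```text
top 116.0
 bottle top face 686 [0.506  0.0197 0.0501 0.1387 6.9704] [ 0.5082 -0.0002  0.0658]
 bottle all 829 [0.5059 0.0201 0.0501 0.1395 7.0522] ymax pt [0.5103 0.0897 0.0469]
 cap 67 [0.4968 0.0803 0.0527] [0.4858 0.0698 0.0436] [0.5106 0.0894 0.0591]
 board 3571 [ 0.5214  0.0276  0.2271  0.2307 16.3808] 0.015995135964009588
 coaster ((0.6764756441116333, 0.038539983332157135), (0.11329706758260727, 0.11451181024312973), 93.86585998535156) 0.0059117937613744065
 handle top 139 [ 0.4869 -0.2756  0.0232  0.03   89.261 ] [ 0.4861 -0.2757  0.2158]
 tray end 469 [ 0.4868 -0.281   0.0802  0.0421  7.3222] [ 0.4869 -0.2782  0.1651]
 rack base 1036 [ 0.4999 -0.2651  0.1788  0.1891  0.2651] 0.007015048564005144
scene 150.0
 bottle top face 825 [0.5056 0.0192 0.052  0.1352 6.0873] [0.5095 0.006  0.0653]
 bottle all 1327 [0.5052 0.0231 0.052  0.1435 6.959 ] ymax pt [0.5101 0.096  0.0507]
 cap 115 [0.5022 0.0889 0.0486] [0.4872 0.0759 0.0328] [0.512  0.096  0.0593]
 board 3785 [ 0.5138  0.028   0.2179  0.234  16.5066] 0.01584924917057584
 coaster ((0.6772894859313965, 0.04230768233537674), (0.1135014146566391, 0.11449767649173737), 129.90542602539062) 0.005442448566495228
 handle top 128 [ 0.4885 -0.2742  0.0303  0.0282 14.016 ] [ 0.4897 -0.2722  0.2136]
 tray end 355 [ 0.4886 -0.2765  0.0808  0.0445  6.6755] [ 0.4949 -0.2729  0.1629]
 rack base 851 [ 0.5    -0.2658  0.1867  0.1792 88.9059] 0.007643864765418118
```

```bash
cat >> h.py <<'E'
def plan(target,yaw=None,n=5,start=None,hand=None):
    """rows (dx,dy,dz in 60 mm, spin in 6 deg) from the measured pose to target"""
    s=ctrl.sense(); p=np.array(s["eef_pos"]); R=Ro.from_euler('xyz',s["ee_rot"]); y0=s["ee_rot"][2]
    if start is not None: p=np.array(start)
    dy=0 if yaw is None else (yaw-y0+np.pi)%(2*np.pi)-np.pi
    step=(np.array(target)-p)/n
    sp=-np.degrees(dy)/6/n
    print("from",p,"yaw",y0)
    for i in range(n):
        d=R.inv().apply(step)/.06
        print('{"dx":%.2f,"dy":%.2f,"dz":%.2f,"spin":%.2f}'%(*d,sp)); R=R*Ro.from_euler('z',np.radians(6*sp))
    s=np.array(target)
E
python3 -c "
from h import *
plan([.499,.076,.13],1.693,15)"
```

```text
from [ 0.283  -0.5572  0.2387] yaw 0.46985368753450696
{"dx":0.53,"dy":-0.52,"dz":0.12,"spin":-0.78}
{"dx":0.57,"dy":-0.47,"dz":0.12,"spin":-0.78}
{"dx":0.61,"dy":-0.43,"dz":0.12,"spin":-0.78}
{"dx":0.64,"dy":-0.37,"dz":0.12,"spin":-0.78}
{"dx":0.67,"dy":-0.32,"dz":0.12,"spin":-0.78}
{"dx":0.69,"dy":-0.26,"dz":0.12,"spin":-0.78}
{"dx":0.71,"dy":-0.21,"dz":0.12,"spin":-0.78}
{"dx":0.73,"dy":-0.15,"dz":0.12,"spin":-0.78}
{"dx":0.74,"dy":-0.09,"dz":0.12,"spin":-0.78}
{"dx":0.74,"dy":-0.03,"dz":0.12,"spin":-0.78}
{"dx":0.74,"dy":0.03,"dz":0.12,"spin":-0.78}
{"dx":0.74,"dy":0.09,"dz":0.12,"spin":-0.78}
{"dx":0.73,"dy":0.15,"dz":0.12,"spin":-0.78}
{"dx":0.71,"dy":0.21,"dz":0.12,"spin":-0.78}
{"dx":0.69,"dy":0.27,"dz":0.12,"spin":-0.78}
```

send_rows --commands '[{"hand":1,"dx":0.53,"dy":-0.52,"dz":0,"spin":-0.8},{"hand":1,"dx":0.57,"dy":-0.47,"dz":0,"spin":-0.8},{"hand":1,"dx":0.61,"dy":-0.43,"dz":0,"spin":-0.8},{"hand":1,"dx":0.64,"dy":-0.37,"dz":0,"spin":-0.8},{"hand":1,"dx":0.67,"dy":-0.32,"dz":0,"spin":-0.8}]'

```text
clock: 1.08
eef_pos: [0.3543, -0.3451, 0.239]
ee_rot: [3.141, -0.0, 0.891]
force: [0.1, -0.1, -0.3]
grip_width: 0.0883
grasp_force: 0.0
```

send_rows --commands '[{"hand":1,"dx":0.69,"dy":-0.26,"dz":0,"spin":-0.8},{"hand":1,"dx":0.71,"dy":-0.21,"dz":0,"spin":-0.8},{"hand":1,"dx":0.73,"dy":-0.15,"dz":0,"spin":-0.8},{"hand":1,"dx":0.74,"dy":-0.09,"dz":0,"spin":-0.8},{"hand":1,"dx":0.74,"dy":-0.03,"dz":0,"spin":-0.8}]'

```text
clock: 1.7
eef_pos: [0.4227, -0.1332, 0.239]
ee_rot: [3.141, 0.0, 1.31]
force: [0.7, 0.5, 0.5]
grip_width: 0.0881
grasp_force: 0.0
```

send_rows --commands '[{"hand":1,"dx":0.74,"dy":0.03,"dz":0.3,"spin":-0.8},{"hand":1,"dx":0.74,"dy":0.09,"dz":0.3,"spin":-0.8},{"hand":1,"dx":0.73,"dy":0.15,"dz":0.3,"spin":-0.8},{"hand":1,"dx":0.71,"dy":0.21,"dz":0.3,"spin":-0.8},{"hand":1,"dx":0.69,"dy":0.27,"dz":0.3,"spin":-0.8}]'

```text
clock: 2.33
eef_pos: [0.4888, 0.0797, 0.1483]
ee_rot: [3.141, 0.0, 1.729]
force: [0.9, -1.4, -0.7]
grip_width: 0.0882
grasp_force: 0.0
```

Run:
```python
from h import *
s=ctrl.sense();print(s["clock"],s["joint_pos"],s["ee_rot"])
c=cam("wrist");save(c,"w1");P=cloud(c);ok=c["z_map"]>0;x,y,z=P[...,0],P[...,1],P[...,2]
b=ok&(abs(x-.5)<.1)&(abs(y-.02)<.09)&(z>.03)&(z<.08)
q=P[b];r=cv2.minAreaRect(q[:,:2].astype(np.float32));print(r,len(q));V=c["hsv"][...,2]
k=P[b&(c["hsv"][...,1]<90)&(V<60)];print(k.min(0),k.max(0),np.median(k,0),len(k))
plan([.499,.076,.021],1.693,5)
```

```text
2.325 [-0.0188  0.6897 -0.3801  2.0323  0.5058  0.5098 -0.6098] [3.1408 0.0002 1.729 ]
((0.5066266059875488, 0.019538279622793198), (0.05015548691153526, 0.1397436410188675), 6.808767795562744) 6782
[0.4849 0.0686 0.0305] [0.5123 0.0901 0.0538] [0.4985 0.0805 0.0505] 593
from [0.49   0.0878 0.147 ] yaw 1.7394729901663215
{"dx":-0.05,"dy":0.02,"dz":0.42,"spin":0.09}
{"dx":-0.05,"dy":0.02,"dz":0.42,"spin":0.09}
{"dx":-0.05,"dy":0.02,"dz":0.42,"spin":0.09}
{"dx":-0.05,"dy":0.02,"dz":0.42,"spin":0.09}
{"dx":-0.05,"dy":0.02,"dz":0.42,"spin":0.09}
```

View pics/w1.png

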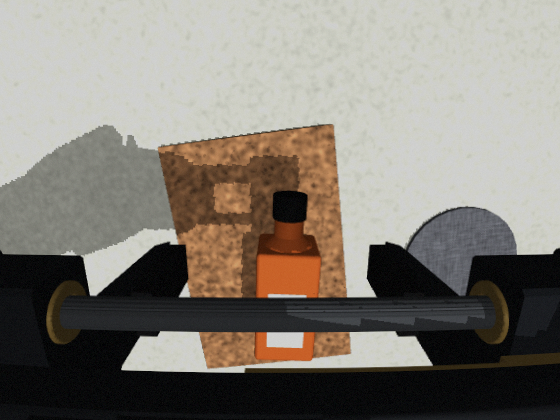

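send_rows --commands '[{"hand":1,"dx":-0.04,"dy":0.03,"dz":0.42,"spin":0.09},{"hand":1,"dx":-0.04,"dy":0.03,"dz":0.42,"spin":0.09},{"hand":1,"dx":-0.04,"dy":0.03,"dz":0.42,"spin":0.09},{"hand":1,"dx":-0.03,"dy":0.03,"dz":0.42,"spin":0.09},{"hand":1,"dx":0,"dy":0.03,"dz":0.41,"spin":0.09}]'

```text
clock: 3.0
eef_pos: [0.4988, 0.0703, 0.0227]
ee_rot: [3.141, 0.0, 1.678]
force: [0.7, -0.2, 0.2]
grip_width: 0.0879
grasp_force: 0.0
```

send_rows --commands '[{"hand":0.2},{"hand":0.2},{"hand":0.2},{"hand":0.2},{"hand":0.2}]' --force 6

```text
schema error: expected keys hand, dx, dy, dz, spin
```

send_rows --commands '[{"hand":1,"dx":0,"dy":0,"dz":0,"spin":0},{"hand":1,"dx":0,"dy":0,"dz":0,"spin":0},{"hand":0.6,"dx":0,"dy":0,"dz":0,"spin":0},{"hand":0.6,"dx":0,"dy":0,"dz":0,"spin":0},{"hand":0.6,"dx":0,"dy":0,"dz":0,"spin":0}]' --force 6

```text
clock: 3.62
eef_pos: [0.4985, 0.0706, 0.0237]
ee_rot: [3.141, -0.0, 1.679]
force: [-0.4, 0.5, -0.9]
grip_width: 0.0601
grasp_force: 0.0
```

send_rows --commands '[{"hand":0.6,"dx":0.14,"dy":0.03,"dz":0.03,"spin":-0.1},{"hand":0.6,"dx":0,"dy":0,"dz":0,"spin":0},{"hand":0.2,"dx":0,"dy":0,"dz":0,"spin":0},{"hand":0.2,"dx":0,"dy":0,"dz":0,"spin":0},{"hand":0.2,"dx":0,"dy":0,"dz":0,"spin":0}]' --force 6

```text
clock: 4.25
eef_pos: [0.4991, 0.0789, 0.0215]
ee_rot: [-3.141, 0.0, 1.69]
force: [0.2, -0.5, -0.5]
grip_width: 0.0272
grasp_force: 6.0
```

send_rows --commands '[{"hand":0.2,"dx":0,"dy":0,"dz":0,"spin":0},{"hand":0.2,"dx":0,"dy":0,"dz":0,"spin":0},{"hand":0.2,"dx":0,"dy":0,"dz":0,"spin":0},{"hand":0.2,"dx":0,"dy":0,"dz":0,"spin":0},{"hand":0.2,"dx":0,"dy":0,"dz":0,"spin":0}]'

```text
clock: 4.88
eef_pos: [0.499, 0.0789, 0.0215]
ee_rot: [-3.141, 0.0, 1.69]
force: [-0.5, 0.1, -0.4]
grip_width: 0.0276
grasp_force: 6.0
```

```bash
python3 -c "
from h import *
# arc about foot lower edge: grip at 130 along, 25 up from edge
a0=np.arctan2(.025,.130);r=np.hypot(.025,.13)
p=None
for t in np.radians(np.linspace(0,90,11)):
    q=np.array([r*np.cos(a0+t),r*np.sin(a0+t)])
    if p is not None: print('dx %.2f dz %.2f'%((q-p)[0]/.06,-(q-p)[1]/.06))
    p=q
"
```

```text
dx -0.09 dz -0.33
dx -0.14 dz -0.32
dx -0.19 dz -0.29
dx -0.23 dz -0.26
dx -0.27 dz -0.22
dx -0.30 dz -0.17
dx -0.32 dz -0.12
dx -0.34 dz -0.07
dx -0.35 dz -0.02
dx -0.34 dz 0.04
```

send_rows --commands '[{"hand":0.2,"dx":-0.09,"dy":0,"dz":-0.35,"spin":0},{"hand":0.2,"dx":-0.14,"dy":0,"dz":-0.33,"spin":0},{"hand":0.2,"dx":-0.19,"dy":0,"dz":-0.3,"spin":0},{"hand":0.2,"dx":-0.23,"dy":0,"dz":-0.27,"spin":0},{"hand":0.2,"dx":-0.27,"dy":0,"dz":-0.23,"spin":0}]'

```text
clock: 5.5
eef_pos: [0.5055, 0.0238, 0.1108]
ee_rot: [-3.141, 0.0, 1.69]
force: [0.1, -1.4, -2.4]
grip_width: 0.0274
grasp_force: 6.0
```

send_rows --commands '[{"hand":0.2,"dx":-0.3,"dy":0,"dz":-0.17,"spin":0},{"hand":0.2,"dx":-0.32,"dy":0,"dz":-0.12,"spin":0},{"hand":0.2,"dx":-0.34,"dy":0,"dz":-0.07,"spin":0},{"hand":0.2,"dx":-0.35,"dy":0,"dz":-0.02,"spin":0},{"hand":0.2,"dx":-0.34,"dy":0,"dz":0,"spin":0}]'

```text
clock: 6.12
eef_pos: [0.517, -0.0747, 0.1328]
ee_rot: [-3.141, -0.0, 1.69]
force: [0.3, -0.8, -2.8]
grip_width: 0.0275
grasp_force: 6.0
```

```bash
cat > m3.py <<'E'
from h import *
s=ctrl.sense();print(s["clock"],s["eef_pos"],s["ee_rot"],s["force"],s["grip_width"],s["grasp_force"])
c=cam("scene");save(c,"s2");P=cloud(c);ok=c["z_map"]>0;H=c["hsv"].astype(int)
m=ok&(H[...,0]<15)&(H[...,1]>150)&(P[...,2]>.03)&(P[...,2]<.25)&(abs(P[...,0]-.55)<.25)&(abs(P[...,1])<.15)
q=P[m];print(len(q),q.min(0),q.max(0),np.median(q,0))
u,S,vt=np.linalg.svd(q-q.mean(0),full_matrices=False);print(vt,S)
b=[P[v-0,u] for v,u in []]
v,u=np.where(m);a,d=max(u.min()-60,0),max(v.min()-80,0)
cv2.imwrite("pics/s2c.png",cv2.resize(c["color"][d:d+180,a:a+200,::-1],None,fx=3,fy=3))
E
python3 m3.py
```

```text
6.125 [ 0.517  -0.0747  0.1328] [-3.1407 -0.0001  1.6899] [ 0.3128 -0.8163 -2.7967] 0.027525495641954285 6.000820174813271
338 [ 0.4939 -0.1111  0.0309] [ 0.5455 -0.0561  0.1408] [ 0.5241 -0.0662  0.1192]
[[ 0.7395 -0.2635 -0.6195]
 [-0.5136  0.3741 -0.7722]
 [ 0.4352  0.8892  0.1413]] [0.3133 0.2695 0.1746]
```

View pics/s2c.png

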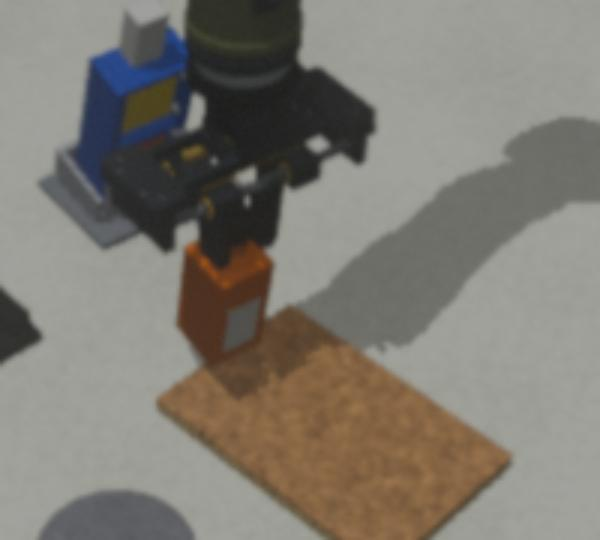

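```bash
python3 -c "
from h import *
plan([.677,.0405,.150],None,10)"
```

```text
from [ 0.5169 -0.0788  0.1325] yaw 1.6853197082139366
{"dx":0.17,"dy":0.29,"dz":-0.03,"spin":-0.00}
{"dx":0.17,"dy":0.29,"dz":-0.03,"spin":-0.00}
{"dx":0.17,"dy":0.29,"dz":-0.03,"spin":-0.00}
{"dx":0.17,"dy":0.29,"dz":-0.03,"spin":-0.00}
{"dx":0.17,"dy":0.29,"dz":-0.03,"spin":-0.00}
{"dx":0.17,"dy":0.29,"dz":-0.03,"spin":-0.00}
{"dx":0.17,"dy":0.29,"dz":-0.03,"spin":-0.00}
{"dx":0.17,"dy":0.29,"dz":-0.03,"spin":-0.00}
{"dx":0.17,"dy":0.29,"dz":-0.03,"spin":-0.00}
{"dx":0.17,"dy":0.29,"dz":-0.03,"spin":-0.00}
```

send_rows --commands '[{"hand":0.2,"dx":0,"dy":0,"dz":-0.15,"spin":0},{"hand":0.2,"dx":0,"dy":0,"dz":-0.15,"spin":0},{"hand":0.2,"dx":0.1,"dy":0.2,"dz":0,"spin":0},{"hand":0.2,"dx":0.2,"dy":0.3,"dz":0,"spin":0},{"hand":0.2,"dx":0.2,"dy":0.35,"dz":0,"spin":0}]' --force 15

```text
clock: 6.8
eef_pos: [0.5656, -0.0362, 0.1513]
ee_rot: [3.141, -0.001, 1.691]
force: [-0.3, 0.1, -3.5]
grip_width: 0.0269
grasp_force: 15.0
```

send_rows --commands '[{"hand":0.2,"dx":0.2,"dy":0.35,"dz":0,"spin":0},{"hand":0.2,"dx":0.2,"dy":0.35,"dz":0,"spin":0},{"hand":0.2,"dx":0.2,"dy":0.35,"dz":0,"spin":0},{"hand":0.2,"dx":0.2,"dy":0.35,"dz":0,"spin":0},{"hand":0.2,"dx":0.2,"dy":0.35,"dz":0,"spin":0}]'

```text
clock: 7.42
eef_pos: [0.6625, 0.0361, 0.151]
ee_rot: [3.141, -0.001, 1.691]
force: [-0.3, -0.6, -3.6]
grip_width: 0.0268
grasp_force: 15.0
```

send_rows --commands '[{"hand":0.2,"dx":0.15,"dy":0.2,"dz":0,"spin":0},{"hand":0.2,"dx":0.0,"dy":0.1,"dz":0,"spin":0},{"hand":0.2,"dx":0.0,"dy":0,"dz":0,"spin":0},{"hand":0.2,"dx":0,"dy":0,"dz":0,"spin":0},{"hand":0.2,"dx":0,"dy":0,"dz":0,"spin":0}]'

```text
clock: 8.05
eef_pos: [0.6781, 0.0444, 0.1512]
ee_rot: [-3.141, 0.0, 1.689]
force: [0.2, 0.1, -2.6]
grip_width: 0.0267
grasp_force: 15.0
```

```bash
python3 m3.py; python3 -c "
from h import *
c=cam('top');P=cloud(c);ok=c['z_map']>0;H=c['hsv'].astype(int)
plan([.677,.0405,.13],None,1)"
```

```text
8.05 [0.6781 0.0444 0.1512] [-3.1412  0.0003  1.6893] [ 0.1574  0.1324 -2.595 ] 0.026669036147621436 15.000333152711391
443 [0.6538 0.0208 0.0901] [0.7039 0.0676 0.1607] [0.6779 0.06   0.1394]
[[ 0.8827 -0.3095  0.3537]
 [-0.4645 -0.4599  0.7568]
 [-0.0716 -0.8323 -0.5497]] [0.3115 0.2351 0.1422]
from [0.6782 0.0446 0.1512] yaw 1.6894377135173695
{"dx":-0.07,"dy":-0.03,"dz":0.35,"spin":-0.00}
```

View pics/s2c.png

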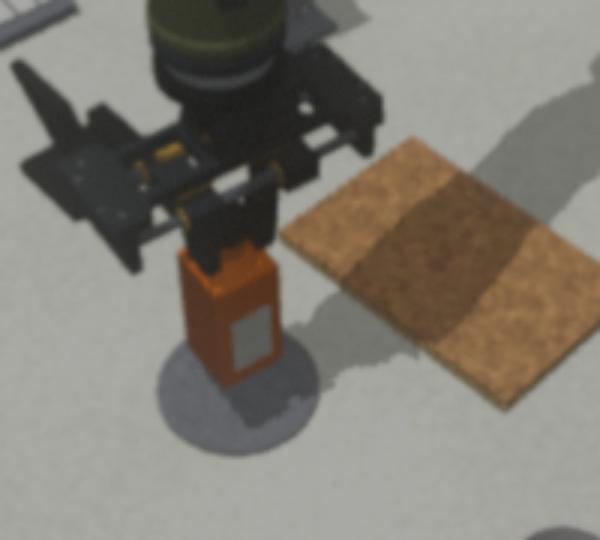

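send_rows --commands '[{"hand":0.2,"dx":-0.07,"dy":-0.03,"dz":0.12,"spin":0},{"hand":0.2,"dx":0,"dy":0,"dz":0.12,"spin":0},{"hand":0.2,"dx":0,"dy":0,"dz":0.1,"spin":0},{"hand":0.2,"dx":0,"dy":0,"dz":0.08,"spin":0},{"hand":0.2,"dx":0,"dy":0,"dz":0.05,"spin":0}]' --force 5

```text
clock: 8.78
eef_pos: [0.677, 0.0409, 0.1225]
ee_rot: [-3.141, -0.0, 1.69]
force: [-0.4, 0.1, -3.1]
grip_width: 0.0275
grasp_force: 5.0
```

send_rows --commands '[{"hand":0.2,"dx":0,"dy":0,"dz":0.05,"spin":0},{"hand":0.2,"dx":0,"dy":0,"dz":0.04,"spin":0},{"hand":0.2,"dx":0,"dy":0,"dz":0.03,"spin":0},{"hand":0.2,"dx":0,"dy":0,"dz":0.03,"spin":0},{"hand":0.2,"dx":0,"dy":0,"dz":0,"spin":0}]'

```text
clock: 9.4
eef_pos: [0.6776, 0.0403, 0.1146]
ee_rot: [3.141, 0.001, 1.689]
force: [-0.6, -1.2, -0.0]
grip_width: 0.0274
grasp_force: 5.0
```

Weight is off the hand. One bit lower, release, and rise.

send_rows --commands '[{"hand":0.2,"dx":0,"dy":0,"dz":0.04,"spin":0},{"hand":0.2,"dx":0,"dy":0,"dz":0,"spin":0},{"hand":0.5,"dx":0,"dy":0,"dz":0,"spin":0},{"hand":0.5,"dx":0,"dy":0,"dz":0,"spin":0},{"hand":0.5,"dx":0,"dy":0,"dz":0,"spin":0}]'

```text
clock: 10.02
eef_pos: [0.6771, 0.0409, 0.1114]
ee_rot: [3.142, -0.0, 1.69]
force: [-0.3, 0.6, 0.6]
grip_width: 0.0443
grasp_force: 0.0
```

send_rows --commands '[{"hand":0.5,"dx":0,"dy":0,"dz":-0.2,"spin":0},{"hand":0.5,"dx":0,"dy":0,"dz":-0.4,"spin":0},{"hand":0.6,"dx":0,"dy":0,"dz":-0.6,"spin":0},{"hand":0.6,"dx":0,"dy":0,"dz":-0.7,"spin":0},{"hand":0.6,"dx":0,"dy":0,"dz":-0.7,"spin":0}]'

```text
clock: 10.65
eef_pos: [0.6771, 0.0408, 0.2698]
ee_rot: [3.141, -0.0, 1.69]
force: [1.1, 0.2, 0.0]
grip_width: 0.0527
grasp_force: 0.0
```

```bash
python3 m3.py; python3 -c "
from h import *
plan([.489,-.281,.27],1.693,10)"
```

```text
10.65 [0.6771 0.0408 0.2698] [ 3.1408 -0.0003  1.69  ] [1.0561 0.2353 0.0189] 0.052720284639246155 0.0
379 [0.6541 0.0129 0.0313] [0.7037 0.0612 0.12  ] [0.6893 0.0451 0.1037]
[[ 0.8722 -0.3253 -0.3654]
 [ 0.0292  0.7801 -0.6249]
 [-0.4883 -0.5344 -0.6899]] [0.3016 0.234  0.1645]
from [0.6801 0.0419 0.2763] yaw 1.6893967193252575
{"dx":-0.50,"dy":-0.38,"dz":0.01,"spin":-0.00}
{"dx":-0.50,"dy":-0.38,"dz":0.01,"spin":-0.00}
{"dx":-0.50,"dy":-0.38,"dz":0.01,"spin":-0.00}
{"dx":-0.50,"dy":-0.38,"dz":0.01,"spin":-0.00}
{"dx":-0.50,"dy":-0.38,"dz":0.01,"spin":-0.00}
{"dx":-0.50,"dy":-0.38,"dz":0.01,"spin":-0.00}
{"dx":-0.50,"dy":-0.38,"dz":0.01,"spin":-0.00}
{"dx":-0.50,"dy":-0.38,"dz":0.01,"spin":-0.00}
{"dx":-0.50,"dy":-0.38,"dz":0.01,"spin":-0.00}
{"dx":-0.50,"dy":-0.38,"dz":0.01,"spin":-0.00}
```

send_rows --commands '[{"hand":0.7,"dx":-0.4,"dy":-0.3,"dz":0,"spin":0},{"hand":0.7,"dx":-0.5,"dy":-0.4,"dz":0,"spin":0},{"hand":0.7,"dx":-0.5,"dy":-0.4,"dz":0,"spin":0},{"hand":0.7,"dx":-0.5,"dy":-0.4,"dz":0,"spin":0},{"hand":0.7,"dx":-0.5,"dy":-0.4,"dz":0,"spin":0}]'

```text
clock: 11.32
eef_pos: [0.5805, -0.1169, 0.2683]
ee_rot: [3.14, 0.0, 1.69]
force: [0.9, -0.2, -0.4]
grip_width: 0.0615
grasp_force: 0.0
```

send_rows --commands '[{"hand":0.7,"dx":-0.6,"dy":-0.4,"dz":0,"spin":0},{"hand":0.7,"dx":-0.6,"dy":-0.4,"dz":0,"spin":0},{"hand":0.7,"dx":-0.6,"dy":-0.4,"dz":0,"spin":0},{"hand":0.7,"dx":-0.5,"dy":-0.4,"dz":0,"spin":0},{"hand":0.7,"dx":-0.25,"dy":-0.25,"dz":0,"spin":0}]'

```text
clock: 11.95
eef_pos: [0.4877, -0.2835, 0.268]
ee_rot: [-3.142, 0.002, 1.687]
force: [-0.0, 0.2, -0.2]
grip_width: 0.0617
grasp_force: 0.0
```

send_rows --commands '[{"hand":0.7,"dx":0,"dy":0,"dz":0,"spin":0},{"hand":0.7,"dx":0,"dy":0,"dz":0,"spin":0},{"hand":0.7,"dx":0,"dy":0,"dz":0,"spin":0},{"hand":0.7,"dx":0,"dy":0,"dz":0,"spin":0},{"hand":0.7,"dx":0,"dy":0,"dz":0,"spin":0}]'

```text
clock: 12.58
eef_pos: [0.4893, -0.2805, 0.2675]
ee_rot: [3.141, -0.0, 1.691]
force: [0.2, -0.5, 0.6]
grip_width: 0.0616
grasp_force: 0.0
```

Run:
```python
from h import *
s=ctrl.sense();print(s["clock"],s["eef_pos"],s["ee_rot"])
def rect(q):
    r=cv2.minAreaRect(q[:,:2].astype(np.float32)); return np.r_[r[0],r[1],r[2]]
c=cam("wrist");save(c,"w2");P=cloud(c);ok=c["z_map"]>0;x,y,z=P[...,0],P[...,1],P[...,2];H=c["hsv"].astype(int)
r=ok&(abs(x-.49)<.08)&(y>-.36)&(y<-.2)
q=P[r&(z>.205)&(z<.235)&(H[...,1]<60)];print(" handle top",len(q),rect(q),q.mean(0))
q=P[r&(z>.15)&(z<.185)&(H[...,1]>100)];print(" tray end",len(q),rect(q),q.mean(0))
A=np.c_[q[:,:2],np.ones(len(q))];print("plane",np.linalg.lstsq(A,q[:,2],rcond=None)[0])
plan([.489,-.281,.176],1.693,5)
for n in("scene","top"):
    c=cam(n);save(c,n+"3");P=cloud(c);H=c["hsv"].astype(int)
    m=(H[...,0]<15)&(H[...,1]>140)&(abs(P[...,0]-.68)<.06)&(abs(P[...,1]-.04)<.06)
    q=P[m];print(n,len(q),rect(q),q[:,2].max())
    q=P[(c["z_map"]>0)&(P[...,2]>.12)&(abs(P[...,0]-.68)<.06)&(abs(P[...,1]-.04)<.06)];print(rect(q),np.median(q,0))
```

```text
12.575 [ 0.4893 -0.2805  0.2675] [ 3.1415 -0.0001  1.6906]
 handle top 1723 [ 0.4877 -0.2778  0.0296  0.0235  7.1068] [ 0.4878 -0.2771  0.2135]
 tray end 4014 [ 0.4883 -0.2824  0.0798  0.0425  7.3996] [ 0.4881 -0.2789  0.1625]
plane [ 0.0374 -0.2661  0.0701]
from [ 0.4892 -0.2807  0.2675] yaw 1.6904157219813283
{"dx":-0.00,"dy":-0.00,"dz":0.31,"spin":-0.00}
{"dx":-0.00,"dy":-0.00,"dz":0.31,"spin":-0.00}
{"dx":-0.00,"dy":-0.00,"dz":0.31,"spin":-0.00}
{"dx":-0.00,"dy":-0.00,"dz":0.31,"spin":-0.00}
{"dx":-0.00,"dy":-0.00,"dz":0.31,"spin":-0.00}
scene 671 [0.6783 0.0374 0.0488 0.0474 5.6081] 0.11930033973794929
[ 0.6779  0.0339  0.0293  0.026  83.8873] [0.6795 0.0393 0.1442]
top 195 [0.6769 0.0312 0.0479 0.0479 7.3281] 0.14660342016615158
[ 0.6774  0.0302  0.0257  0.0258 89.3227] [0.6765 0.0301 0.1455]
```

View pics/w2.png

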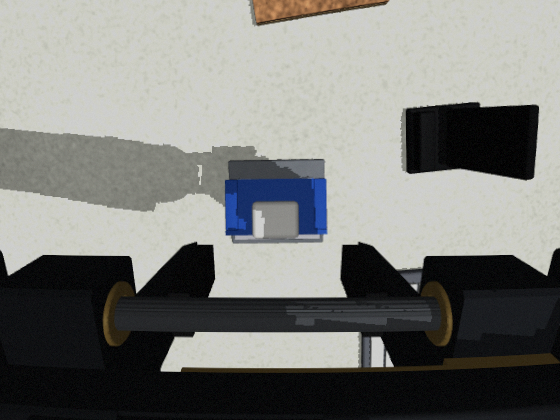

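send_rows --commands '[{"hand":0.7,"dx":-0.05,"dy":0,"dz":0.3,"spin":0},{"hand":0.7,"dx":0,"dy":0,"dz":0.4,"spin":0},{"hand":0.7,"dx":0,"dy":0,"dz":0.4,"spin":0},{"hand":0.7,"dx":0,"dy":0,"dz":0.3,"spin":0},{"hand":0.7,"dx":0,"dy":0,"dz":0.1,"spin":0}]'

```text
clock: 13.35
eef_pos: [0.4888, -0.2838, 0.1766]
ee_rot: [-3.14, -0.001, 1.69]
force: [-0.2, -0.2, -0.0]
grip_width: 0.0619
grasp_force: 0.0
```

send_rows --commands '[{"hand":0.7,"dx":0,"dy":0,"dz":0,"spin":0},{"hand":0.2,"dx":0,"dy":0,"dz":0,"spin":0},{"hand":0.2,"dx":0,"dy":0,"dz":0,"spin":0},{"hand":0.2,"dx":0,"dy":0,"dz":0,"spin":0},{"hand":0.2,"dx":0,"dy":0,"dz":0,"spin":0}]' --force 50

```text
clock: 13.98
eef_pos: [0.4892, -0.2843, 0.1778]
ee_rot: [-3.141, 0.001, 1.69]
force: [-0.3, -0.6, 2.2]
grip_width: 0.0299
grasp_force: 50.0
```

send_rows --commands '[{"hand":0.2,"dx":0,"dy":0,"dz":0,"spin":0},{"hand":0.2,"dx":0,"dy":0,"dz":0,"spin":0},{"hand":0.2,"dx":0,"dy":0,"dz":0,"spin":0},{"hand":0.2,"dx":0,"dy":0,"dz":0,"spin":0},{"hand":0.2,"dx":0,"dy":0,"dz":0,"spin":0}]'

```text
clock: 14.6
eef_pos: [0.4892, -0.2842, 0.1778]
ee_rot: [-3.141, 0.001, 1.69]
force: [-2.5, -0.4, 5.6]
grip_width: 0.0295
grasp_force: 50.0
```

send_rows --commands '[{"hand":0.2,"dx":0.03,"dy":0,"dz":-0.12,"spin":0},{"hand":0.2,"dx":0.06,"dy":0,"dz":-0.22,"spin":0},{"hand":0.2,"dx":0.06,"dy":0,"dz":-0.22,"spin":0},{"hand":0.2,"dx":0.06,"dy":0,"dz":-0.22,"spin":0},{"hand":0.2,"dx":0.06,"dy":0,"dz":-0.22,"spin":0}]'

```text
clock: 15.22
eef_pos: [0.4874, -0.2674, 0.2386]
ee_rot: [3.141, 0.0, 1.69]
force: [0.6, -1.1, -6.0]
grip_width: 0.0293
grasp_force: 49.9
```

send_rows --commands '[{"hand":0.2,"dx":0.06,"dy":0,"dz":-0.22,"spin":0},{"hand":0.2,"dx":0.06,"dy":0,"dz":-0.22,"spin":0},{"hand":0.2,"dx":0.06,"dy":0,"dz":-0.22,"spin":0},{"hand":0.2,"dx":0.06,"dy":0,"dz":-0.22,"spin":0},{"hand":0.2,"dx":0.03,"dy":0,"dz":-0.12,"spin":0}]'

```text
clock: 15.85
eef_pos: [0.4858, -0.2514, 0.2986]
ee_rot: [3.141, 0.0, 1.69]
force: [0.5, -0.2, -6.6]
grip_width: 0.0297
grasp_force: 49.9
```

```bash
cat > m4.py <<'E'
from h import *
s=ctrl.sense();print(s["clock"],s["eef_pos"],s["ee_rot"],s["force"],s["grip_width"])
for n in("top","scene"):
    c=cam(n);P=cloud(c);ok=c["z_map"]>0;x,y,z=P[...,0],P[...,1],P[...,2];H=c["hsv"].astype(int)
    m=(ok&(abs(x-.48)<.13)&(abs(y-.013)<.15)&(H[...,0]>5)&(H[...,0]<22)&(H[...,1]>85)&(z<.03)).astype(np.uint8)
    m=cv2.morphologyEx(m,cv2.MORPH_OPEN,np.ones((5,5)))
    k=max(cv2.findContours(m,0,2)[0],key=cv2.contourArea)[:,0]
    w=plane(c,k,.015);print(n,cv2.minAreaRect(w[:,:2].astype(np.float32)),np.median(z[m>0]))
    t=ok&(H[...,0]>100)&(H[...,0]<130)&(H[...,1]>110)&(z>.03)&(z<.4)&(x>.3)&(x<.62)&(y>-.32)&(y<.15)
    q=P[t];print(" blue",len(q),q.min(0),q.max(0))
    if n=="scene":
        for nm,lo,hi in(("yel",17,35),("terra",3,14)):
            g=q0=P[ok&(H[...,0]>lo)&(H[...,0]<hi)&(H[...,1]>110)&(z>.045)&(z<.4)&(x>.3)&(x<.62)&(y>-.32)&(y<.15)]
            if len(g)>20:
                A=np.linalg.svd(g-np.median(g,0),full_matrices=False)[2][2];print(" ",nm,len(g),np.median(g,0),"normal",A)
        save(c,"s4")
E
python3 m4.py
```

```text
15.85 [ 0.4858 -0.2514  0.2986] [3.1406 0.0004 1.6901] [ 0.4624 -0.2103 -6.6472] 0.029712043259114737
top ((0.4840438663959503, 0.01729442924261093), (0.14804627001285553, 0.22767242789268494), 16.280475616455078) 0.015998652544604308
 blue 348 [ 0.4451 -0.2675  0.14  ] [ 0.5213 -0.219   0.3747]
scene ((0.48647990822792053, 0.022595494985580444), (0.1532840132713318, 0.23049895465373993), 16.405359268188477) 0.015893172859618776
 blue 839 [ 0.4463 -0.2889  0.1383] [ 0.5312 -0.2203  0.3062]
  yel 279 [ 0.4839 -0.2494  0.2469] normal [-0.0477  0.9968 -0.0645]
```

```bash
python3 -c "
from h import *
plan([.5107,-.0726,.215],1.855,10)
def rel(t): t=np.radians(t); return np.array([.18*np.sin(t)-.032*np.cos(t), .18*np.cos(t)+.032*np.sin(t)])
p=rel(4)
for t in np.linspace(4,89,21)[1:]:
    q=rel(t);print('%.0f dx %.2f dz %.2f'%(t,(q-p)[0]/.06,-(q-p)[1]/.06));p=q
"
```

```text
from [ 0.486  -0.2517  0.2984] yaw 1.6900138363221464
{"dx":0.29,"dy":0.08,"dz":0.14,"spin":-0.16}
{"dx":0.29,"dy":0.08,"dz":0.14,"spin":-0.16}
{"dx":0.29,"dy":0.09,"dz":0.14,"spin":-0.16}
{"dx":0.29,"dy":0.09,"dz":0.14,"spin":-0.16}
{"dx":0.29,"dy":0.10,"dz":0.14,"spin":-0.16}
{"dx":0.28,"dy":0.10,"dz":0.14,"spin":-0.16}
{"dx":0.28,"dy":0.10,"dz":0.14,"spin":-0.16}
{"dx":0.28,"dy":0.11,"dz":0.14,"spin":-0.16}
{"dx":0.28,"dy":0.11,"dz":0.14,"spin":-0.16}
{"dx":0.28,"dy":0.12,"dz":0.14,"spin":-0.16}
8 dx 0.23 dz -0.02
12 dx 0.23 dz 0.00
17 dx 0.23 dz 0.02
21 dx 0.22 dz 0.03
25 dx 0.22 dz 0.05
30 dx 0.22 dz 0.07
34 dx 0.21 dz 0.08
38 dx 0.20 dz 0.10
42 dx 0.20 dz 0.11
46 dx 0.19 dz 0.13
51 dx 0.18 dz 0.14
55 dx 0.17 dz 0.15
59 dx 0.15 dz 0.17
64 dx 0.14 dz 0.18
68 dx 0.13 dz 0.19
72 dx 0.11 dz 0.20
76 dx 0.10 dz 0.20
80 dx 0.08 dz 0.21
85 dx 0.07 dz 0.22
89 dx 0.05 dz 0.22
```

send_rows --commands '[{"hand":0.2,"dx":0.15,"dy":0.04,"dz":0,"spin":-0.16},{"hand":0.2,"dx":0.29,"dy":0.08,"dz":0,"spin":-0.16},{"hand":0.2,"dx":0.33,"dy":0.09,"dz":0,"spin":-0.16},{"hand":0.2,"dx":0.33,"dy":0.09,"dz":0,"spin":-0.16},{"hand":0.2,"dx":0.33,"dy":0.1,"dz":0.1,"spin":-0.16}]'

```text
clock: 16.58
eef_pos: [0.4963, -0.1613, 0.2917]
ee_rot: [3.14, 0.0, 1.776]
force: [-0.4, -0.9, -5.9]
grip_width: 0.0296
grasp_force: 49.9
```

send_rows --commands '[{"hand":0.2,"dx":0.33,"dy":0.1,"dz":0.2,"spin":-0.16},{"hand":0.2,"dx":0.33,"dy":0.1,"dz":0.3,"spin":-0.16},{"hand":0.2,"dx":0.33,"dy":0.11,"dz":0.3,"spin":-0.16},{"hand":0.2,"dx":0.3,"dy":0.11,"dz":0.3,"spin":-0.16},{"hand":0.2,"dx":0.13,"dy":0.12,"dz":0.2,"spin":-0.16}]'

```text
clock: 17.2
eef_pos: [0.5075, -0.0706, 0.2127]
ee_rot: [-3.141, -0.001, 1.861]
force: [0.7, 0.4, -5.4]
grip_width: 0.0294
grasp_force: 49.9
```

send_rows --commands '[{"hand":0.2,"dx":0,"dy":0,"dz":0.1,"spin":0},{"hand":0.2,"dx":0,"dy":0,"dz":0.1,"spin":0},{"hand":0.2,"dx":0,"dy":0,"dz":0.05,"spin":0},{"hand":0.2,"dx":0,"dy":0,"dz":0,"spin":0},{"hand":0.2,"dx":0,"dy":0,"dz":0,"spin":0}]'

```text
clock: 17.82
eef_pos: [0.5079, -0.073, 0.1988]
ee_rot: [3.141, 0.0, 1.857]
force: [0.4, -0.1, -6.5]
grip_width: 0.0297
grasp_force: 49.9
```

```bash
python3 m4.py; python3 -c "
from h import *
plan([.5107,-.0726,.178],1.855,1)"
```

```text
17.825 [ 0.5079 -0.073   0.1988] [3.141  0.0003 1.8568] [ 0.4407 -0.0515 -6.4801] 0.029708247938555272
top ((0.47886258363723755, 0.03442613035440445), (0.14767666161060333, 0.19180931150913239), 16.333040237426758) 0.01604360953726125
from [ 0.5079 -0.073   0.1988] yaw 1.8569661570420548
{"dx":-0.01,"dy":0.05,"dz":0.35,"spin":0.02}Traceback (most recent call last):
  File "m4.py", line 10, in <module>
    q=P[t];print(" blue",len(q),q.min(0),q.max(0))
                                ~~~~~^^^
    return umr_minimum(a, axis, None, out, keepdims, initial, where)
ValueError: zero-size array to reduction operation minimum which has no identity
```

View pics/s4.png

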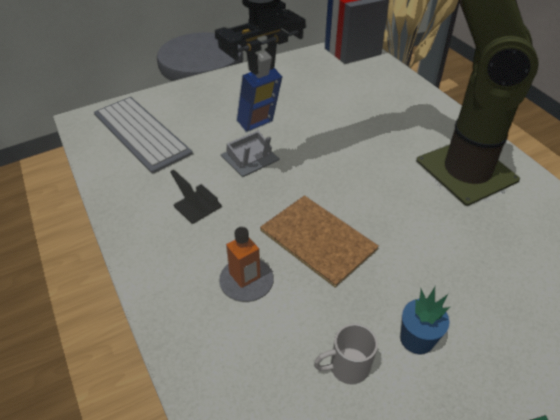

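send_rows --commands '[{"hand":0.2,"dx":0,"dy":0.05,"dz":0.1,"spin":0},{"hand":0.2,"dx":0,"dy":0,"dz":0.1,"spin":0},{"hand":0.2,"dx":0,"dy":0,"dz":0.08,"spin":0},{"hand":0.2,"dx":0,"dy":0,"dz":0.05,"spin":0},{"hand":0.2,"dx":0,"dy":0,"dz":0.04,"spin":0}]'

```text
clock: 18.5
eef_pos: [0.5107, -0.0715, 0.1778]
ee_rot: [3.141, 0.001, 1.857]
force: [-7.0, 0.9, 27.3]
grip_width: 0.0296
grasp_force: 50.0
```

send_rows --commands '[{"hand":0.2,"dx":0,"dy":0,"dz":0,"spin":0},{"hand":0.2,"dx":0,"dy":0,"dz":0,"spin":0},{"hand":0.2,"dx":0,"dy":0,"dz":0,"spin":0},{"hand":0.2,"dx":0,"dy":0,"dz":0,"spin":0},{"hand":0.2,"dx":0,"dy":0,"dz":0,"spin":0}]' --force 15

```text
clock: 19.12
eef_pos: [0.5112, -0.0718, 0.1779]
ee_rot: [3.14, 0.001, 1.857]
force: [-2.2, -0.0, 7.4]
grip_width: 0.0297
grasp_force: 15.0
```

send_rows --commands '[{"hand":0.2,"dx":0.15,"dy":0,"dz":-0.02,"spin":0},{"hand":0.2,"dx":0.23,"dy":0,"dz":-0.01,"spin":0},{"hand":0.2,"dx":0.23,"dy":0,"dz":0,"spin":0},{"hand":0.2,"dx":0.23,"dy":0,"dz":0.02,"spin":0},{"hand":0.2,"dx":0.22,"dy":0,"dz":0.04,"spin":0}]'

```text
clock: 19.75
eef_pos: [0.4924, -0.0099, 0.1746]
ee_rot: [3.141, 0.0, 1.858]
force: [-1.0, -0.7, -3.3]
grip_width: 0.03
grasp_force: 15.0
```

send_rows --commands '[{"hand":0.2,"dx":0.22,"dy":0,"dz":0.06,"spin":0},{"hand":0.2,"dx":0.22,"dy":0,"dz":0.07,"spin":0},{"hand":0.2,"dx":0.2,"dy":0,"dz":0.09,"spin":0},{"hand":0.2,"dx":0.2,"dy":0,"dz":0.1,"spin":0},{"hand":0.2,"dx":0.2,"dy":0,"dz":0.12,"spin":0}]'

```text
clock: 20.38
eef_pos: [0.4748, 0.0495, 0.1476]
ee_rot: [-3.142, 0.0, 1.857]
force: [-0.2, -1.4, -3.4]
grip_width: 0.0298
grasp_force: 15.0
```

```bash
cat > m5.py <<'E'
from h import *
import sys
s=ctrl.sense();print(s["clock"],s["eef_pos"],s["force"],s["grip_width"])
hf=np.array([-.281,.960]);lf=np.array([.960,.281]);bc=np.array([.4842,.018])
for n in("scene","top"):
    c=cam(n);save(c,n+sys.argv[1]);P=cloud(c);ok=c["z_map"]>0;x,y,z=P[...,0],P[...,1],P[...,2];H=c["hsv"].astype(int)
    t=ok&(H[...,0]>100)&(H[...,0]<130)&(H[...,1]>110)&(z>.018)&(z<.4)&(x>.3)&(x<.62)&(y>-.16)&(y<.2)
    q=P[t]
    if len(q)<30: print(n,len(q));continue
    a=(q[:,:2]-bc)@hf;b=(q[:,:2]-bc)@lf;print(n,len(q),"h",np.percentile(a,[1,99]),"lat",np.percentile(b,[1,99]),"z",np.percentile(q[:,2],[1,50,99]))
    g=np.median(q,0);k=np.c_[a,q[:,2]]
    A=np.c_[a,b,np.ones(len(a))]
    print(" z-plane",np.linalg.lstsq(A,q[:,2],rcond=None)[0])
E
python3 m5.py 5
```

```text
20.375 [0.4748 0.0495 0.1476] [-0.1666 -1.4403 -3.3983] 0.029823410752303048
scene 1038 h [-0.0837  0.0397] lat [-0.0213  0.041 ] z [0.0337 0.1023 0.1483]
 z-plane [ 0.7081 -0.123   0.1151]
top 801 h [-0.094  -0.0082] lat [-0.0392  0.037 ] z [0.0488 0.0876 0.1346]
 z-plane [ 0.9781 -0.0008  0.1422]
```

send_rows --commands '[{"hand":0.2,"dx":0.18,"dy":0,"dz":0.14,"spin":0},{"hand":0.2,"dx":0.17,"dy":0,"dz":0.15,"spin":0},{"hand":0.2,"dx":0.15,"dy":0,"dz":0.17,"spin":0},{"hand":0.2,"dx":0.14,"dy":0,"dz":0.18,"spin":0},{"hand":0.2,"dx":0.13,"dy":0,"dz":0.19,"spin":0}]'

```text
clock: 21.1
eef_pos: [0.4618, 0.0945, 0.0975]
ee_rot: [3.141, -0.001, 1.858]
force: [-0.2, 2.8, -0.2]
grip_width: 0.0299
grasp_force: 15.0
```

send_rows --commands '[{"hand":0.2,"dx":0.11,"dy":0,"dz":0.2,"spin":0},{"hand":0.2,"dx":0.1,"dy":0,"dz":0.2,"spin":0},{"hand":0.2,"dx":0.08,"dy":0,"dz":0.15,"spin":0},{"hand":0.2,"dx":0.04,"dy":0,"dz":0.1,"spin":0},{"hand":0.2,"dx":0.03,"dy":0,"dz":0.1,"spin":0}]'

```text
clock: 21.72
eef_pos: [0.456, 0.1132, 0.0529]
ee_rot: [-3.141, 0.001, 1.857]
force: [0.7, -0.3, -2.0]
grip_width: 0.03
grasp_force: 15.0
```

```bash
python3 m5.py 6
```

```text
21.725 [0.456  0.1132 0.0529] [ 0.6665 -0.3021 -2.0341] 0.030021703264562268
scene 1497 h [-0.0651  0.0852] lat [-0.0383  0.068 ] z [0.0271 0.0627 0.1611]
 z-plane [ 0.1769 -0.1252  0.064 ]
top 1531 h [-0.0675  0.0694] lat [-0.0397  0.037 ] z [0.0582 0.0665 0.0767]
 z-plane [ 0.132  -0.0012  0.0676]
```

send_rows --commands '[{"hand":0.2,"dx":0.03,"dy":0,"dz":0.1,"spin":0},{"hand":0.2,"dx":0.01,"dy":0,"dz":0.09,"spin":0},{"hand":0.2,"dx":0,"dy":0,"dz":0.08,"spin":0},{"hand":0.2,"dx":0,"dy":0,"dz":0.06,"spin":0},{"hand":0.2,"dx":0,"dy":0,"dz":0.05,"spin":0}]'

```text
clock: 22.45
eef_pos: [0.455, 0.1173, 0.0319]
ee_rot: [3.14, -0.001, 1.859]
force: [-3.5, 0.7, 21.7]
grip_width: 0.0297
grasp_force: 15.0
```

send_rows --commands '[{"hand":0.2,"dx":0,"dy":0,"dz":0.02,"spin":0},{"hand":0.2,"dx":0,"dy":0,"dz":0,"spin":0},{"hand":0.6,"dx":0,"dy":0,"dz":0,"spin":0},{"hand":0.6,"dx":0,"dy":0,"dz":0,"spin":0},{"hand":0.6,"dx":0,"dy":0,"dz":0,"spin":0}]'

```text
clock: 23.08
eef_pos: [0.4552, 0.1164, 0.0291]
ee_rot: [3.142, -0.0, 1.857]
force: [-0.4, -0.2, -0.3]
grip_width: 0.0529
grasp_force: 0.0
```

send_rows --commands '[{"hand":1,"dx":0,"dy":0,"dz":-0.5,"spin":0},{"hand":1,"dx":0,"dy":0,"dz":-0.6,"spin":0},{"hand":1,"dx":-0.4,"dy":0,"dz":-0.4,"spin":0},{"hand":1,"dx":-0.7,"dy":0,"dz":0,"spin":0},{"hand":1,"dx":-0.6,"dy":0,"dz":0,"spin":0}]'

```text
clock: 23.7
eef_pos: [0.4845, 0.0168, 0.1195]
ee_rot: [3.141, 0.001, 1.857]
force: [1.0, -0.7, -0.1]
grip_width: 0.0882
grasp_force: 0.0
```

```bash
python3 m5.py 7
python3 - <<'E'
from h import *
s=ctrl.sense();print(s["eef_pos"],s["ee_rot"])
c=cam("wrist");save(c,"w7");P=cloud(c);H=c["hsv"].astype(int);z=P[...,2]
q=P[(c["z_map"]>0)&(H[...,0]>100)&(H[...,0]<130)&(H[...,1]>110)&(z>.05)&(z<.075)];r=cv2.minAreaRect(q[:,:2].astype(np.float32));print(r,np.median(q[:,2]),np.linalg.lstsq(np.c_[q[:,:2],np.ones(len(q))],q[:,2],rcond=None)[0])
E
```

```text
23.7 [0.4845 0.0168 0.1195] [ 1.0082 -0.6938 -0.1461] 0.08823009946182592
scene 2296 h [-0.0584  0.0864] lat [-0.0383  0.0412] z [0.0228 0.0593 0.0649]
 z-plane [-0.0181 -0.161   0.0577]
top 57 h [0.0663 0.0831] lat [-0.0401 -0.0041] z [0.0561 0.0594 0.0632]
 z-plane [ 0.0734 -0.0092  0.0539]
[0.4845 0.013  0.1189] [-3.1403  0.0033  1.8492]
((0.480863481760025, 0.028068654239177704), (0.08013909310102463, 0.14438505470752716), 16.252531051635742) 0.05744106853003783 [ 0.0012 -0.0001  0.0569]
```

View pics/w7.png

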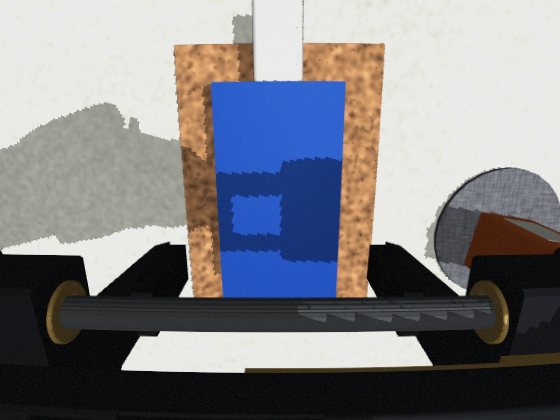

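send_rows --commands '[{"hand":1,"dx":0.13,"dy":0,"dz":0,"spin":0},{"hand":1,"dx":0.1,"dy":0,"dz":0.2,"spin":0},{"hand":1,"dx":0,"dy":0,"dz":0.2,"spin":0},{"hand":1,"dx":0,"dy":0,"dz":0,"spin":0},{"hand":1,"dx":0,"dy":0,"dz":0,"spin":0}]'

```text
clock: 24.48
eef_pos: [0.48, 0.0317, 0.0951]
ee_rot: [-3.141, 0.0, 1.858]
force: [1.0, 0.1, -0.7]
grip_width: 0.0876
grasp_force: 0.0
```

Run:
```python
from h import *
s=ctrl.sense();print(s["ee_rot"]);plan([.4814,.0276,.022],1.8545,5)
```

```text
[-3.141   0.0002  1.8576]
from [0.48   0.0317 0.0951] yaw 1.8576438855850088
{"dx":-0.01,"dy":0.00,"dz":0.24,"spin":0.01}
{"dx":-0.01,"dy":0.00,"dz":0.24,"spin":0.01}
{"dx":-0.01,"dy":0.00,"dz":0.24,"spin":0.01}
{"dx":-0.01,"dy":0.00,"dz":0.24,"spin":0.01}
{"dx":-0.01,"dy":0.00,"dz":0.24,"spin":0.01}
```

send_rows --commands '[{"hand":1,"dx":-0.03,"dy":0,"dz":0.2,"spin":0.03},{"hand":1,"dx":-0.03,"dy":0,"dz":0.25,"spin":0},{"hand":1,"dx":0,"dy":0,"dz":0.3,"spin":0},{"hand":1,"dx":0,"dy":0,"dz":0.27,"spin":0},{"hand":1,"dx":0,"dy":0,"dz":0.2,"spin":0}]'

```text
clock: 25.1
eef_pos: [0.481, 0.0279, 0.0211]
ee_rot: [-3.141, 0.0, 1.854]
force: [0.1, -0.5, -0.1]
grip_width: 0.0881
grasp_force: 0.0
```

send_rows --commands '[{"hand":0.6,"dx":0,"dy":0,"dz":0,"spin":0},{"hand":0.6,"dx":0,"dy":0,"dz":0,"spin":0},{"hand":0.6,"dx":0,"dy":0,"dz":0,"spin":0},{"hand":0.6,"dx":0,"dy":0,"dz":0,"spin":0},{"hand":0.6,"dx":0,"dy":0,"dz":0,"spin":0}]' --force 50

```text
clock: 25.72
eef_pos: [0.4812, 0.0282, 0.0223]
ee_rot: [3.141, 0.0, 1.854]
force: [0.4, 0.8, -3.5]
grip_width: 0.0795
grasp_force: 50.0
```

send_rows --commands '[{"hand":0.6,"dx":0,"dy":0,"dz":-0.1,"spin":0},{"hand":0.6,"dx":0,"dy":0,"dz":-0.15,"spin":0},{"hand":0.6,"dx":0,"dy":0,"dz":-0.15,"spin":0},{"hand":0.6,"dx":0,"dy":0,"dz":-0.1,"spin":0},{"hand":0.6,"dx":0,"dy":0,"dz":0,"spin":0}]'

```text
clock: 26.35
eef_pos: [0.4815, 0.0282, 0.0527]
ee_rot: [3.14, -0.0, 1.854]
force: [-0.3, 0.2, -4.2]
grip_width: 0.0792
grasp_force: 50.0
```

```bash
python3 m5.py 8
```

```text
26.35 [0.4815 0.0282 0.0527] [-0.3     0.1961 -4.1813] 0.07922879648243208
scene 1443 h [-0.0602  0.0865] lat [-0.0389  0.049 ] z [0.0548 0.0909 0.1603]
 z-plane [-0.1279 -0.0369  0.0953]
top 100 h [-0.0649  0.082 ] lat [0.0104 0.0377] z [0.0879 0.0913 0.095 ]
 z-plane [-0.0013  0.0089  0.091 ]
```

send_rows --commands '[{"hand":0.6,"dx":0,"dy":0,"dz":0,"spin":0},{"hand":0.6,"dx":0,"dy":0,"dz":0.58,"spin":0},{"hand":0.6,"dx":0,"dy":0,"dz":0,"spin":0},{"hand":0.6,"dx":0,"dy":0,"dz":-0.04,"spin":0},{"hand":0.6,"dx":0,"dy":0,"dz":0,"spin":0}]'

```text
clock: 27.08
eef_pos: [0.481, 0.0283, 0.0198]
ee_rot: [-3.141, -0.0, 1.854]
force: [-0.4, 0.4, -3.9]
grip_width: 0.0802
grasp_force: 49.8
```

send_rows --commands '[{"hand":0.6,"dx":0,"dy":0,"dz":-0.1,"spin":0},{"hand":0.6,"dx":0,"dy":0,"dz":-0.1,"spin":0},{"hand":0.6,"dx":0,"dy":0,"dz":0,"spin":0},{"hand":0.6,"dx":0,"dy":0,"dz":0,"spin":0},{"hand":0.6,"dx":0,"dy":0,"dz":0,"spin":0}]'

```text
clock: 27.7
eef_pos: [0.481, 0.0282, 0.0316]
ee_rot: [-3.141, 0.0, 1.854]
force: [-0.2, -0.7, -3.6]
grip_width: 0.0801
grasp_force: 49.8
```

```bash
cat > m6.py <<'E'
from h import *
import sys
F=[]
for i in range(3):
    s=ctrl.sense();F.append(s["force"][2]);c=cam("scene");
print(s["clock"],s["eef_pos"],F);save(c,"r"+sys.argv[1])
P=cloud(c);ok=c["z_map"]>0;H=c["hsv"].astype(int)
R=ok&(abs(P[...,0]-.484)<.09)&(abs(P[...,1]-.018)<.13)&(P[...,2]>.02)
for nm,lo,hi in(("yel",17,35),("terra",0,14),("blue",100,130)):
    q=P[R&(H[...,0]>=lo)&(H[...,0]<hi)&(H[...,1]>110)];
    if len(q)>5: print(nm,len(q),np.percentile(q,[2,50,98],axis=0).round(3).tolist())
E
python3 m6.py 1
```

```text
27.8 [0.481  0.0282 0.0316] [np.float64(-3.6380174075498406), np.float64(-3.075678899263987), np.float64(-4.111343612232006)]
blue 1423 [[0.431, -0.042, 0.042], [0.484, 0.069, 0.078], [0.517, 0.109, 0.122]]
```

send_rows --commands '[{"hand":0.6,"dx":0,"dy":0,"dz":-0.1,"spin":0},{"hand":0.6,"dx":0,"dy":0,"dz":-0.15,"spin":0},{"hand":0.6,"dx":0,"dy":0,"dz":-0.2,"spin":0},{"hand":0.6,"dx":0,"dy":0,"dz":-0.15,"spin":0},{"hand":0.6,"dx":0,"dy":0,"dz":0,"spin":0}]'

```text
clock: 28.48
eef_pos: [0.4817, 0.0281, 0.0686]
ee_rot: [3.14, 0.0, 1.854]
force: [-0.0, 1.0, -4.0]
grip_width: 0.08
grasp_force: 49.8
```

```bash
python3 m6.py 2
```

```text
28.575 [0.4812 0.0281 0.0678] [np.float64(-4.028278225163281), np.float64(-4.119145571751659), np.float64(-4.187444482036739)]
yel 267 [[0.442, 0.042, 0.02], [0.488, 0.082, 0.029], [0.501, 0.096, 0.042]]
terra 108 [[0.497, -0.025, 0.02], [0.515, -0.007, 0.025], [0.524, 0.028, 0.042]]
blue 1486 [[0.431, -0.042, 0.078], [0.483, 0.07, 0.114], [0.517, 0.109, 0.168]]
```

send_rows --commands '[{"hand":0.6,"dx":0,"dy":0,"dz":-0.3,"spin":0},{"hand":0.6,"dx":0,"dy":0,"dz":-0.5,"spin":0},{"hand":0.6,"dx":0,"dy":0,"dz":-0.5,"spin":0},{"hand":0.6,"dx":0,"dy":0,"dz":-0.3,"spin":0},{"hand":0.6,"dx":0,"dy":0,"dz":0,"spin":0}]'

```text
clock: 29.25
eef_pos: [0.4815, 0.0282, 0.1642]
ee_rot: [3.14, 0.0, 1.854]
force: [-0.5, -0.4, -4.3]
grip_width: 0.0803
grasp_force: 49.8
```

```bash
python3 m6.py 3;python3 -c "
from h import *
plan([.40,-.50,.16],1.69,15)"
```

```text
29.35 [0.4805 0.0279 0.163 ] [np.float64(-4.287028003640089), np.float64(-3.3290883607122916), np.float64(-3.981047760980892)]
yel 653 [[0.442, 0.037, 0.02], [0.476, 0.069, 0.042], [0.5, 0.093, 0.047]]
terra 598 [[0.465, -0.031, 0.02], [0.497, 0.001, 0.042], [0.52, 0.024, 0.047]]
blue 1642 [[0.432, -0.021, 0.171], [0.484, 0.071, 0.209], [0.518, 0.109, 0.27]]
from [0.4803 0.0279 0.1627] yaw 1.854299514294413
{"dx":-0.54,"dy":-0.25,"dz":0.00,"spin":0.10}
{"dx":-0.54,"dy":-0.24,"dz":0.00,"spin":0.10}
{"dx":-0.54,"dy":-0.24,"dz":0.00,"spin":0.10}
{"dx":-0.55,"dy":-0.23,"dz":0.00,"spin":0.10}
{"dx":-0.55,"dy":-0.23,"dz":0.00,"spin":0.10}
{"dx":-0.55,"dy":-0.22,"dz":0.00,"spin":0.10}
{"dx":-0.55,"dy":-0.21,"dz":0.00,"spin":0.10}
{"dx":-0.56,"dy":-0.21,"dz":0.00,"spin":0.10}
{"dx":-0.56,"dy":-0.20,"dz":0.00,"spin":0.10}
{"dx":-0.56,"dy":-0.20,"dz":0.00,"spin":0.10}
{"dx":-0.56,"dy":-0.19,"dz":0.00,"spin":0.10}
{"dx":-0.56,"dy":-0.18,"dz":0.00,"spin":0.10}
{"dx":-0.57,"dy":-0.18,"dz":0.00,"spin":0.10}
{"dx":-0.57,"dy":-0.17,"dz":0.00,"spin":0.10}
{"dx":-0.57,"dy":-0.16,"dz":0.00,"spin":0.10}
```

send_rows --commands '[{"hand":0.6,"dx":-0.3,"dy":-0.14,"dz":0,"spin":0.1},{"hand":0.6,"dx":-0.54,"dy":-0.24,"dz":0,"spin":0.1},{"hand":0.6,"dx":-0.6,"dy":-0.26,"dz":0,"spin":0.1},{"hand":0.6,"dx":-0.6,"dy":-0.26,"dz":0,"spin":0.1},{"hand":0.6,"dx":-0.6,"dy":-0.26,"dz":0,"spin":0.1}]'

```text
clock: 30.02
eef_pos: [0.4537, -0.1438, 0.1626]
ee_rot: [-3.14, -0.001, 1.802]
force: [0.6, -0.3, -4.5]
grip_width: 0.0805
grasp_force: 49.8
```

send_rows --commands '[{"hand":0.6,"dx":-0.6,"dy":-0.24,"dz":0,"spin":0.1},{"hand":0.6,"dx":-0.6,"dy":-0.24,"dz":0,"spin":0.1},{"hand":0.6,"dx":-0.6,"dy":-0.22,"dz":0,"spin":0.1},{"hand":0.6,"dx":-0.6,"dy":-0.22,"dz":0,"spin":0.1},{"hand":0.6,"dx":-0.6,"dy":-0.22,"dz":0,"spin":0.1}]'

```text
clock: 30.65
eef_pos: [0.4243, -0.3339, 0.1623]
ee_rot: [-3.14, -0.002, 1.749]
force: [1.1, -1.5, -3.4]
grip_width: 0.0803
grasp_force: 49.8
```

send_rows --commands '[{"hand":0.6,"dx":-0.6,"dy":-0.2,"dz":0,"spin":0.1},{"hand":0.6,"dx":-0.6,"dy":-0.18,"dz":0,"spin":0.1},{"hand":0.6,"dx":-0.6,"dy":-0.18,"dz":0,"spin":0.1},{"hand":0.6,"dx":-0.5,"dy":-0.16,"dz":0,"spin":0.1},{"hand":0.6,"dx":-0.3,"dy":-0.1,"dz":0,"spin":0.1}]'

```text
clock: 31.28
eef_pos: [0.3999, -0.4964, 0.1616]
ee_rot: [-3.139, -0.001, 1.695]
force: [-0.7, 0.4, -4.2]
grip_width: 0.0802
grasp_force: 49.8
```

send_rows --commands '[{"hand":0.6,"dx":0,"dy":0,"dz":0.4,"spin":0},{"hand":0.6,"dx":0,"dy":0,"dz":0.6,"spin":0},{"hand":0.6,"dx":0,"dy":0,"dz":0.6,"spin":0},{"hand":0.6,"dx":0,"dy":0,"dz":0.5,"spin":0},{"hand":0.6,"dx":0,"dy":0,"dz":0.2,"spin":0}]'

```text
clock: 31.9
eef_pos: [0.3999, -0.4933, 0.0224]
ee_rot: [-3.138, -0.004, 1.698]
force: [-0.2, -0.6, -3.9]
grip_width: 0.0803
grasp_force: 49.8
```

send_rows --commands '[{"hand":0.6,"dx":0,"dy":0,"dz":0.14,"spin":0},{"hand":0.6,"dx":0,"dy":0,"dz":0.11,"spin":0},{"hand":0.6,"dx":0,"dy":0,"dz":0.02,"spin":0},{"hand":1,"dx":0,"dy":0,"dz":0,"spin":0},{"hand":1,"dx":0,"dy":0,"dz":0,"spin":0}]'

```text
clock: 32.52
eef_pos: [0.4023, -0.4955, 0.0107]
ee_rot: [3.14, 0.002, 1.697]
force: [-0.2, -0.4, 0.4]
grip_width: 0.0883
grasp_force: 0.0
```

send_rows --commands '[{"hand":1,"dx":0,"dy":0,"dz":0,"spin":0},{"hand":1,"dx":0,"dy":0,"dz":-0.4,"spin":0},{"hand":1,"dx":0,"dy":0,"dz":-0.6,"spin":0},{"hand":1,"dx":0,"dy":0,"dz":-0.6,"spin":0},{"hand":1,"dx":0,"dy":0,"dz":0,"spin":0}]'

```text
clock: 33.15
eef_pos: [0.4034, -0.4963, 0.1088]
ee_rot: [3.137, 0.005, 1.697]
force: [-0.2, -1.0, -0.4]
grip_width: 0.0883
grasp_force: 0.0
```

Run:
```python
from h import *
s=ctrl.sense();print(s["clock"],s["eef_pos"],s["ee_rot"])
def rect(q):
    r=cv2.minAreaRect(q[:,:2].astype(np.float32)); return np.r_[r[0],r[1],r[2]]
for n in("wrist","top"):
    c=cam(n);save(c,n+"9");P=cloud(c);H=c["hsv"].astype(int);ok=c["z_map"]>0;x,y,z=P[...,0],P[...,1],P[...,2]
    r=ok&(abs(x-.4)<.09)&(y>-.62)&(y<-.34)
    q=P[r&(z>.03)&(z<.055)&(H[...,1]>110)&(H[...,0]>100)];print(n,"tray",len(q),rect(q),np.median(q[:,2]))
    q=P[r&(z>.03)&(z<.055)&(H[...,1]<50)&(y>-.43)];print(" handle",len(q),rect(q) if len(q) else 0)
```

```text
33.15 [ 0.4034 -0.4963  0.1088] [3.1374 0.0049 1.6968]
wrist tray 22641 [ 0.4013 -0.4901  0.0801  0.1328  6.3938] 0.042428224270351256
 handle 5754 [ 0.4343 -0.3877  0.1273  0.0579 18.2635]
top tray 1315 [ 0.401  -0.4964  0.08    0.1516  5.9029] 0.04468797894688348
 handle 294 [ 0.4312 -0.3768  0.1336  0.0548 25.497 ]
```

```bash
python3 -c "
from h import *
plan([.3897,-.3926,.09],1.679,5)"
```

```text
from [ 0.4013 -0.495   0.1056] yaw 1.697004716043444
{"dx":0.34,"dy":0.00,"dz":0.05,"spin":0.03}
{"dx":0.34,"dy":0.00,"dz":0.05,"spin":0.03}
{"dx":0.34,"dy":0.00,"dz":0.05,"spin":0.03}
{"dx":0.34,"dy":0.00,"dz":0.05,"spin":0.03}
{"dx":0.34,"dy":-0.00,"dz":0.05,"spin":0.03}
```

send_rows --commands '[{"hand":0.8,"dx":0.4,"dy":0,"dz":0,"spin":0.08},{"hand":0.7,"dx":0.6,"dy":0,"dz":0,"spin":0.08},{"hand":0.7,"dx":0.5,"dy":0,"dz":0.2,"spin":0},{"hand":0.7,"dx":0.2,"dy":0,"dz":0.2,"spin":0},{"hand":0.7,"dx":0,"dy":0,"dz":0,"spin":0}]'

```text
clock: 33.88
eef_pos: [0.3886, -0.3919, 0.08]
ee_rot: [-3.139, -0.003, 1.683]
force: [-0.4, 0.1, -0.4]
grip_width: 0.0613
grasp_force: 0.0
```

```bash
python3 -c "
from h import *
plan([.3897,-.3926,.013],1.679,5)"
```

```text
from [ 0.3886 -0.3919  0.08  ] yaw 1.6825858999744163
{"dx":-0.00,"dy":0.00,"dz":0.22,"spin":0.01}
{"dx":-0.00,"dy":0.00,"dz":0.22,"spin":0.01}
{"dx":-0.00,"dy":0.00,"dz":0.22,"spin":0.01}
{"dx":-0.00,"dy":0.00,"dz":0.22,"spin":0.01}
{"dx":-0.00,"dy":0.00,"dz":0.22,"spin":0.01}
```

Descend, grip lightly, then lift in the reverse arc about the foot edge.

send_rows --commands '[{"hand":0.7,"dx":-0.02,"dy":0.01,"dz":0.2,"spin":0.03},{"hand":0.7,"dx":0,"dy":0,"dz":0.3,"spin":0},{"hand":0.7,"dx":0,"dy":0,"dz":0.3,"spin":0},{"hand":0.7,"dx":0,"dy":0,"dz":0.2,"spin":0},{"hand":0.7,"dx":0,"dy":0,"dz":0.12,"spin":0}]'

```text
clock: 34.5
eef_pos: [0.3902, -0.3945, 0.0132]
ee_rot: [-3.141, -0.001, 1.677]
force: [0.5, -0.5, -0.1]
grip_width: 0.0617
grasp_force: 0.0
```

send_rows --commands '[{"hand":0.2,"dx":0,"dy":0,"dz":0,"spin":0},{"hand":0.2,"dx":0,"dy":0,"dz":0,"spin":0},{"hand":0.2,"dx":0,"dy":0,"dz":0,"spin":0},{"hand":0.2,"dx":0,"dy":0,"dz":0,"spin":0},{"hand":0.2,"dx":0,"dy":0,"dz":0,"spin":0}]' --force 15

```text
clock: 35.12
eef_pos: [0.3907, -0.395, 0.0148]
ee_rot: [3.141, 0.001, 1.677]
force: [-0.9, 0.0, 3.4]
grip_width: 0.0296
grasp_force: 15.0
```

send_rows --commands '[{"hand":0.2,"dx":-0.06,"dy":0,"dz":-0.3,"spin":0},{"hand":0.2,"dx":-0.12,"dy":0,"dz":-0.36,"spin":0},{"hand":0.2,"dx":-0.16,"dy":0,"dz":-0.36,"spin":0},{"hand":0.2,"dx":-0.22,"dy":0,"dz":-0.36,"spin":0},{"hand":0.2,"dx":-0.27,"dy":0,"dz":-0.34,"spin":0}]'

```text
clock: 35.75
eef_pos: [0.3952, -0.444, 0.1177]
ee_rot: [-3.141, -0.001, 1.678]
force: [0.7, -0.1, -4.1]
grip_width: 0.0293
grasp_force: 15.0
```

send_rows --commands '[{"hand":0.2,"dx":-0.32,"dy":0,"dz":-0.3,"spin":0},{"hand":0.2,"dx":-0.35,"dy":0,"dz":-0.26,"spin":0},{"hand":0.2,"dx":-0.4,"dy":0,"dz":-0.22,"spin":0},{"hand":0.2,"dx":-0.42,"dy":0,"dz":-0.16,"spin":0},{"hand":0.2,"dx":-0.44,"dy":0,"dz":-0.1,"spin":0}]'

```text
clock: 36.38
eef_pos: [0.4073, -0.5596, 0.1793]
ee_rot: [-3.14, -0.002, 1.677]
force: [0.8, -0.1, -4.0]
grip_width: 0.0297
grasp_force: 15.0
```

send_rows --commands '[{"hand":0.2,"dx":-0.3,"dy":0,"dz":-0.1,"spin":0},{"hand":0.2,"dx":-0.1,"dy":0,"dz":-0.2,"spin":0},{"hand":0.2,"dx":0,"dy":0,"dz":-0.4,"spin":0},{"hand":0.2,"dx":0,"dy":0,"dz":-0.6,"spin":0},{"hand":0.2,"dx":0,"dy":0,"dz":-0.6,"spin":0}]'

```text
clock: 37.0
eef_pos: [0.4104, -0.5819, 0.2946]
ee_rot: [-3.141, -0.002, 1.679]
force: [0.5, -0.2, -4.6]
grip_width: 0.0298
grasp_force: 15.0
```

```bash
cat > m7.py <<'E'
from h import *
import sys
s=ctrl.sense();tp=np.array(s["eef_pos"]);print(s["clock"],tp,s["ee_rot"],s["force"],s["grip_width"])
yw=s["ee_rot"][2];h=np.array([np.cos(yw),np.sin(yw)]);l=np.array([np.sin(yw),-np.cos(yw)])
for n in("scene","top"):
    c=cam(n);save(c,n+sys.argv[1]);P=cloud(c);ok=c["z_map"]>0;H=c["hsv"].astype(int)
    d=P[...,:2]-tp[:2];a=d@h;b=d@l;z=P[...,2]
    t=ok&(H[...,0]>100)&(H[...,0]<130)&(H[...,1]>110)&(abs(a)<.13)&(abs(b)<.09)&(z<tp[2]+.02)&(z>.02)
    if t.sum()<30: print(n,t.sum());continue
    print(n,t.sum(),"h",np.percentile(a[t],[1,99]),"l",np.percentile(b[t],[1,99]),"z",np.percentile(z[t],[1,99]))
    # rim/front face lean: front-most points per height
    zz=z[t];aa=a[t];e=np.linspace(*np.percentile(zz,[3,97]),9);pts=[]
    for lo,hi in zip(e[:-1],e[1:]):
        k=(zz>=lo)&(zz<hi)
        if k.sum()>8: pts.append((np.mean(zz[k]),np.percentile(aa[k],90)))
    pts=np.array(pts);f=np.polyfit(pts[:,0],pts[:,1],1);print(" front edge",pts.round(4).tolist(),"lean deg",np.degrees(np.arctan(f[0])))
E
python3 m7.py 10
```

```text
37.0 [ 0.4104 -0.5819  0.2946] [-3.1406 -0.0021  1.6786] [ 0.4962 -0.1924 -4.5976] 0.02976207322109912
scene 1264 h [-0.0742  0.0177] l [-0.037   0.0415] z [0.134  0.2829]
 front edge [[0.1447, -0.037], [0.1629, -0.0255], [0.1808, -0.0184], [0.2029, -0.0092], [0.2164, -0.0067], [0.2345, 0.0023], [0.2521, 0.0094], [0.2724, 0.0161]] lean deg 21.982454714076823
top 496 h [-0.0562  0.0133] l [-0.0355  0.0413] z [0.1394 0.2773]
 front edge [[0.1448, -0.0416], [0.1662, -0.0299], [0.1828, -0.0221], [0.2037, -0.0151], [0.2127, -0.0137], [0.2336, -0.0021], [0.2507, 0.0056], [0.2707, 0.0121]] lean deg 22.811277953066085
```

send_rows --commands '[{"hand":0.2,"dx":0,"dy":0,"dz":0.4,"spin":0},{"hand":0.2,"dx":0,"dy":0,"dz":0.7,"spin":0},{"hand":0.2,"dx":0,"dy":0,"dz":0.7,"spin":0},{"hand":0.2,"dx":0,"dy":0,"dz":0.4,"spin":0},{"hand":0.2,"dx":0,"dy":0,"dz":0.12,"spin":0}]'

```text
clock: 37.72
eef_pos: [0.4092, -0.5821, 0.1553]
ee_rot: [-3.138, -0.002, 1.678]
force: [-6.9, 3.2, 21.5]
grip_width: 0.0301
grasp_force: 15.0
```

send_rows --commands '[{"hand":0.2,"dx":0,"dy":0,"dz":0,"spin":0},{"hand":0.2,"dx":-0.1,"dy":0,"dz":0,"spin":0},{"hand":0.2,"dx":-0.13,"dy":0,"dz":-0.02,"spin":0},{"hand":0.2,"dx":-0.13,"dy":0,"dz":-0.02,"spin":0},{"hand":0.2,"dx":-0.1,"dy":0,"dz":-0.02,"spin":0}]' --force 10

```text
clock: 38.35
eef_pos: [0.4122, -0.6102, 0.1574]
ee_rot: [-3.139, -0.002, 1.677]
force: [-0.9, 0.3, -2.9]
grip_width: 0.0299
grasp_force: 10.0
```

send_rows --commands '[{"hand":0.2,"dx":0,"dy":0,"dz":0,"spin":0},{"hand":0.2,"dx":0,"dy":0,"dz":0,"spin":0},{"hand":0.2,"dx":0,"dy":0,"dz":-0.5,"spin":0},{"hand":0.2,"dx":0,"dy":0,"dz":-0.7,"spin":0},{"hand":0.2,"dx":0,"dy":0,"dz":-0.8,"spin":0}]' --force 25

```text
clock: 38.98
eef_pos: [0.4139, -0.6094, 0.2779]
ee_rot: [-3.141, -0.003, 1.679]
force: [0.1, -0.1, -3.5]
grip_width: 0.0295
grasp_force: 25.0
```

```bash
python3 m7.py 11
```

```text
38.975 [ 0.4139 -0.6094  0.2779] [-3.1415 -0.0028  1.6789] [ 0.1013 -0.1057 -3.4536] 0.029540928360929895
scene 1349 h [-0.0441  0.0277] l [-0.0358  0.0416] z [0.1251 0.276 ]
 front edge [[0.134, -0.0041], [0.1544, 0.001], [0.1709, 0.0061], [0.1942, 0.0108], [0.2074, 0.0116], [0.2275, 0.0159], [0.2447, 0.0232], [0.2671, 0.0265]] lean deg 12.793074330803641
top 577 h [-0.0357  0.0118] l [-0.0346  0.0424] z [0.1327 0.2319]
 front edge [[0.138, -0.012], [0.1514, -0.0059], [0.1628, -0.0036], [0.1729, 0.0002], [0.1844, 0.0027], [0.1946, 0.0054], [0.207, 0.0065], [0.2162, 0.0103]] lean deg 14.867302093421914
```

```bash
python3 -c "
from h import *
plan([.4868,-.2655,.285],1.693,10)"
```

```text
from [ 0.4171 -0.6117  0.2844] yaw 1.6774120169809437
{"dx":0.56,"dy":0.18,"dz":-0.00,"spin":-0.01}
{"dx":0.56,"dy":0.18,"dz":-0.00,"spin":-0.01}
{"dx":0.56,"dy":0.18,"dz":-0.00,"spin":-0.01}
{"dx":0.56,"dy":0.18,"dz":-0.00,"spin":-0.01}
{"dx":0.56,"dy":0.18,"dz":-0.00,"spin":-0.01}
{"dx":0.56,"dy":0.18,"dz":-0.00,"spin":-0.01}
{"dx":0.56,"dy":0.18,"dz":-0.00,"spin":-0.01}
{"dx":0.56,"dy":0.18,"dz":-0.00,"spin":-0.01}
{"dx":0.56,"dy":0.18,"dz":-0.00,"spin":-0.01}
{"dx":0.56,"dy":0.18,"dz":-0.00,"spin":-0.01}
```

send_rows --commands '[{"hand":0.2,"dx":0.25,"dy":0.08,"dz":-0.1,"spin":-0.05},{"hand":0.2,"dx":0.4,"dy":0.15,"dz":-0.1,"spin":-0.05},{"hand":0.2,"dx":0.5,"dy":0.18,"dz":0,"spin":-0.05},{"hand":0.2,"dx":0.6,"dy":0.18,"dz":0,"spin":0},{"hand":0.2,"dx":0.6,"dy":0.2,"dz":0,"spin":0}]'

```text
clock: 39.7
eef_pos: [0.4432, -0.4616, 0.2879]
ee_rot: [-3.139, -0.004, 1.694]
force: [0.7, -0.4, -3.8]
grip_width: 0.0299
grasp_force: 25.0
```

send_rows --commands '[{"hand":0.2,"dx":0.6,"dy":0.2,"dz":0,"spin":0},{"hand":0.2,"dx":0.6,"dy":0.18,"dz":0,"spin":0},{"hand":0.2,"dx":0.6,"dy":0.18,"dz":0,"spin":0},{"hand":0.2,"dx":0.5,"dy":0.17,"dz":0,"spin":0},{"hand":0.2,"dx":0.4,"dy":0.13,"dz":0,"spin":0}]'

```text
clock: 40.33
eef_pos: [0.4742, -0.2944, 0.2885]
ee_rot: [-3.138, -0.004, 1.696]
force: [0.3, -0.7, -3.9]
grip_width: 0.0295
grasp_force: 25.0
```

send_rows --commands '[{"hand":0.2,"dx":0.3,"dy":0.1,"dz":0,"spin":0},{"hand":0.2,"dx":0.2,"dy":0.05,"dz":0,"spin":0},{"hand":0.2,"dx":0.1,"dy":0.02,"dz":0,"spin":0},{"hand":0.2,"dx":0,"dy":0,"dz":0,"spin":0},{"hand":0.2,"dx":0,"dy":0,"dz":0,"spin":0}]'

```text
clock: 40.95
eef_pos: [0.481, -0.2621, 0.2902]
ee_rot: [-3.141, 0.001, 1.691]
force: [0.4, -0.5, -3.9]
grip_width: 0.03
grasp_force: 25.0
```

```bash
python3 m7.py 12
python3 - <<'E'
from h import *
plan([.4868,-.2655,.2744],1.693,1)
h=np.array([-.122,.9925]);l=np.array([.9925,.122])
# empty rack geometry, in home-TCP based axes
for n in("scene","top"):
    c=cam(n);P=cloud(c);ok=c["z_map"]>0;d=P[...,:2]-np.array([.4892,-.2842]);a=d@h;b=d@l;z=P[...,2]
    t=ok&(abs(a)<.1)&(abs(b)<.08)&(z>.01)&(z<.1)&(c["hsv"][...,1]<70)
    for lo,hi in((.01,.02),(.02,.03),(.03,.045),(.045,.06),(.06,.08),(.08,.1)):
        k=t&(z>=lo)&(z<hi)
        if k.sum()>5: print(n,lo,k.sum(),"h",np.percentile(a[k],[2,98]).round(4),"l",np.percentile(b[k],[2,98]).round(4))
E
```

```text
40.95 [ 0.481  -0.2621  0.2902] [-3.1413  0.0006  1.6913] [ 0.4102 -0.5221 -3.9482] 0.029979006821055733
scene 1368 h [-0.0434  0.0271] l [-0.0335  0.0414] z [0.1383 0.2877]
 front edge [[0.1448, -0.0106], [0.1674, 0.0009], [0.1846, 0.0027], [0.2077, 0.0107], [0.2182, 0.0039], [0.2384, 0.0167], [0.2577, 0.0216], [0.2801, 0.0259]] lean deg 14.238676638395221
top 414 h [-0.011   0.0248] l [-0.0377  0.0377] z [0.1372 0.2886]
 front edge [[0.142, -0.0072], [0.2097, 0.0082], [0.2818, 0.0234]] lean deg 12.333122627772845
from [ 0.4811 -0.262   0.2902] yaw 1.6915265648757465
{"dx":-0.07,"dy":0.09,"dz":0.26,"spin":-0.01}
scene 0.01 329 h [-0.0731  0.0211] l [-0.0498  0.056 ]
scene 0.02 312 h [-0.0681 -0.0013] l [-0.0486  0.0491]
scene 0.03 258 h [-0.0671  0.0027] l [-0.0489  0.0501]
scene 0.045 195 h [-0.0638  0.0069] l [-0.049   0.0494]
scene 0.06 59 h [0.0033 0.0129] l [-0.0388  0.0368]
scene 0.08 23 h [0.0058 0.0138] l [-0.0392  0.0361]
top 0.01 253 h [-0.0373  0.0184] l [-0.0578  0.0556]
top 0.02 23 h [-0.0481 -0.0151] l [-0.014   0.0436]
top 0.03 31 h [-0.0307 -0.0012] l [-0.0508  0.0485]
top 0.045 15 h [-0.0509  0.0036] l [-0.0288  0.0487]
top 0.06 7 h [0.0008 0.0092] l [-0.0366  0.0338]
top 0.08 25 h [0.0042 0.011 ] l [-0.0392  0.0373]
```

send_rows --commands '[{"hand":0.2,"dx":0.02,"dy":0.07,"dz":0,"spin":0},{"hand":0.2,"dx":-0.05,"dy":0,"dz":0.2,"spin":0},{"hand":0.2,"dx":-0.07,"dy":0,"dz":0.25,"spin":0},{"hand":0.2,"dx":-0.07,"dy":0,"dz":0.25,"spin":0},{"hand":0.2,"dx":-0.05,"dy":0,"dz":0.2,"spin":0}]'

```text
clock: 41.78
eef_pos: [0.4865, -0.2741, 0.2347]
ee_rot: [-3.14, -0.001, 1.693]
force: [-0.5, -0.2, -2.8]
grip_width: 0.0298
grasp_force: 25.0
```

send_rows --commands '[{"hand":0.2,"dx":-0.05,"dy":0,"dz":0.2,"spin":0},{"hand":0.2,"dx":-0.05,"dy":0,"dz":0.2,"spin":0},{"hand":0.2,"dx":-0.05,"dy":0,"dz":0.2,"spin":0},{"hand":0.2,"dx":-0.03,"dy":0,"dz":0.1,"spin":0},{"hand":0.2,"dx":0,"dy":0,"dz":0,"spin":0}]'

```text
clock: 42.4
eef_pos: [0.4881, -0.2846, 0.1939]
ee_rot: [-3.141, -0.0, 1.693]
force: [-0.5, -0.9, -4.7]
grip_width: 0.0297
grasp_force: 25.0
```

```bash
python3 m7.py 13
```

```text
42.4 [ 0.4881 -0.2846  0.1939] [-3.1409 -0.0001  1.6927] [-0.455  -0.9226 -4.7397] 0.02974022662200415
scene 975 h [-0.0431  0.0274] l [-0.0341  0.041 ] z [0.0424 0.1914]
 front edge [[0.0496, -0.0104], [0.0706, -0.0032], [0.0893, 0.0034], [0.1121, 0.0108], [0.1215, 0.0029], [0.1421, 0.0166], [0.1616, 0.0233], [0.1848, 0.0266]] lean deg 15.234897801790247
top 323 h [-0.0108  0.0246] l [-0.0399  0.0376] z [0.0413 0.1917]
 front edge [[0.0439, -0.0076], [0.1135, 0.0083], [0.1856, 0.023]] lean deg 12.195974014910206
```

send_rows --commands '[{"hand":0.2,"dx":-0.03,"dy":0,"dz":0.1,"spin":0},{"hand":0.2,"dx":-0.03,"dy":0,"dz":0.1,"spin":0},{"hand":0.2,"dx":-0.03,"dy":0,"dz":0.1,"spin":0},{"hand":0.2,"dx":-0.02,"dy":0,"dz":0.06,"spin":0},{"hand":0.2,"dx":0,"dy":0,"dz":0,"spin":0}]' --force 12

```text
clock: 43.12
eef_pos: [0.4889, -0.2902, 0.1731]
ee_rot: [-3.141, -0.001, 1.694]
force: [-1.5, 1.5, 3.2]
grip_width: 0.0298
grasp_force: 12.0
```

send_rows --commands '[{"hand":0.2,"dx":0.05,"dy":0,"dz":0.03,"spin":0},{"hand":0.2,"dx":0.05,"dy":0,"dz":0,"spin":0},{"hand":0.2,"dx":0.05,"dy":0,"dz":0,"spin":0},{"hand":0.2,"dx":0,"dy":0,"dz":0,"spin":0},{"hand":0.2,"dx":0,"dy":0,"dz":0,"spin":0}]' --force 8

```text
clock: 43.75
eef_pos: [0.4882, -0.2825, 0.1709]
ee_rot: [3.141, 0.001, 1.693]
force: [0.6, -2.3, -1.1]
grip_width: 0.0304
grasp_force: 8.0
```

```bash
python3 m7.py 14
```

```text
43.75 [ 0.4882 -0.2825  0.1709] [3.1414 0.0005 1.6925] [ 0.5832 -2.2798 -1.1231] 0.030422776294487558
scene 861 h [-0.0504  0.0266] l [-0.0354  0.0408] z [0.0208 0.1707]
 front edge [[0.0276, -0.0202], [0.0506, -0.012], [0.0671, -0.0074], [0.0906, 0.0052], [0.0995, -0.0036], [0.1226, 0.0162], [0.14, 0.0235], [0.1617, 0.025]] lean deg 19.753488178978817
top 204 h [0.0066 0.0229] l [-0.0388  0.0369] z [0.1573 0.1684]
 front edge [[0.1589, 0.0218], [0.1599, 0.0221], [0.1608, 0.0218], [0.1616, 0.0214], [0.1626, 0.0213], [0.1635, 0.0177], [0.1645, 0.0167], [0.1654, 0.0174]] lean deg -41.75632279291057
```

send_rows --commands '[{"hand":0.45,"dx":-0.03,"dy":0,"dz":0,"spin":0},{"hand":0.6,"dx":0,"dy":0,"dz":0,"spin":0},{"hand":0.7,"dx":0,"dy":0,"dz":0,"spin":0},{"hand":0.7,"dx":0,"dy":0,"dz":-0.2,"spin":0},{"hand":0.7,"dx":0,"dy":0,"dz":-0.5,"spin":0}]'

```text
clock: 44.48
eef_pos: [0.4876, -0.2834, 0.2131]
ee_rot: [-3.14, -0.001, 1.693]
force: [0.0, -0.8, -0.5]
grip_width: 0.0616
grasp_force: 0.0
```

send_rows --commands '[{"hand":0.7,"dx":0,"dy":0,"dz":-0.7,"spin":0},{"hand":0.7,"dx":0,"dy":0,"dz":-0.7,"spin":0},{"hand":0.7,"dx":-0.6,"dy":0,"dz":-0.5,"spin":0},{"hand":0.7,"dx":-0.7,"dy":-0.4,"dz":0,"spin":0},{"hand":0.7,"dx":-0.7,"dy":-0.4,"dz":0,"spin":0}]'

```text
clock: 45.1
eef_pos: [0.4552, -0.4097, 0.3286]
ee_rot: [3.14, 0.001, 1.694]
force: [1.1, 0.6, 0.1]
grip_width: 0.062
grasp_force: 0.0
```

send_rows --commands '[{"hand":0.7,"dx":-0.7,"dy":-0.4,"dz":0,"spin":0},{"hand":0.7,"dx":-0.7,"dy":-0.4,"dz":0,"spin":0},{"hand":0.7,"dx":-0.3,"dy":-0.2,"dz":0,"spin":0},{"hand":0.7,"dx":0,"dy":0,"dz":0,"spin":0},{"hand":0.7,"dx":0,"dy":0,"dz":0,"spin":0}]'

```text
clock: 45.72
eef_pos: [0.41, -0.5146, 0.3274]
ee_rot: [3.14, -0.001, 1.697]
force: [0.2, 0.1, 0.4]
grip_width: 0.0613
grasp_force: 0.0
```

```bash
python3 m2.py; python3 m6.py 9
python3 - <<'E'
from h import *
hf=np.array([-.281,.960]);lf=np.array([.960,.281]);bc=np.array([.4842,.018])
c=cam("top");save(c,"topend");P=cloud(c);H=c["hsv"].astype(int);ok=c["z_map"]>0
d=P[...,:2]-bc;a=d@hf;b=d@lf;z=P[...,2]
for nm,k in(("cast0(-h)",a<.012),("cast1(+h)",a>=.012)):
    t=ok&k&(abs(a)<.115)&(abs(b)<.075)&(z>.036)&(z<.055)
    q=P[t];print(nm,t.sum(),"h",np.percentile(a[t],[2,50,98]),"l",np.percentile(b[t],[2,50,98]),"tilt",np.linalg.lstsq(np.c_[q[:,:2],np.ones(len(q))],q[:,2],rcond=None)[0][:2],np.median(z[t]))
E
cp pics/r9.png pics/end.png
```

```text
top 116.0
 bottle top face 0 [0. 0. 0. 0. 0.] [nan nan nan]
 bottle all 691 [ 0.4812  0.0248  0.048   0.1265 16.9244] ymax pt [0.4776 0.0898 0.0368]
45.875 [ 0.4096 -0.5153  0.3274] [np.float64(-1.028533625078377), np.float64(-0.3054955963594569), np.float64(0.08829569855450978)]
yel 658 [[0.443, 0.037, 0.02], [0.476, 0.069, 0.043], [0.499, 0.094, 0.046]]
terra 604 [[0.465, -0.032, 0.02], [0.497, 0.002, 0.042], [0.52, 0.024, 0.047]]
cast0(-h) 344 h [-0.0544 -0.0289 -0.003 ] l [-0.0235 -0.0005  0.0223] tilt [ 0.0108 -0.0078] 0.044026799222294466
cast1(+h) 349 h [0.0173 0.0431 0.0689] l [-0.0243 -0.0016  0.0216] tilt [0.0048 0.0065] 0.04423808345130387m2.py:8: RuntimeWarning: Mean of empty slice.
  q=P[b&(z>.058)&(z<.075)];print(" bottle top face",len(q),rect(q),q.mean(0))
  ret = um.true_divide(
  return _methods._mean(a, axis=axis, dtype=dtype,
Traceback (most recent call last):
  File "m2.py", line 10, in <module>
    q=P[b&(z>.03)&(z<.075)&(H[...,2]<50)];print(" cap",len(q),np.median(q,0),q.min(0),q.max(0))
                                                                             ~~~~~^^^
ValueError: zero-size array to reduction operation minimum which has no identity
```

View pics/end.png

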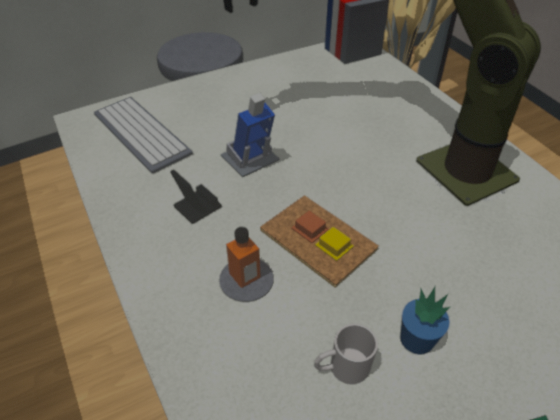

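Run:
```python
from h import *
def rect(q):
    r=cv2.minAreaRect(q[:,:2].astype(np.float32)); return np.r_[r[0],r[1],r[2]]
for n in("top","scene"):
    c=cam(n);P=cloud(c);ok=c["z_map"]>0;H=c["hsv"].astype(int);x,y,z=P[...,0],P[...,1],P[...,2]
    r=ok&(abs(x-.5)<.09)&(y>-.36)&(y<-.17)
    q=P[r&(z>.205)&(z<.235)];print(n,"handle top",len(q),rect(q),q.mean(0))
    q=P[r&(z>.15)&(z<.19)&(H[...,1]>100)];print(" tray end",len(q),rect(q),q.mean(0),np.linalg.lstsq(np.c_[q[:,:2],np.ones(len(q))],q[:,2],rcond=None)[0][:2])
s=ctrl.sense();print(s["clock"])
```

```text
top handle top 136 [ 0.4853 -0.2746  0.0301  0.0219  6.7994] [ 0.4852 -0.2741  0.2158]
 tray end 465 [ 0.4861 -0.2799  0.0804  0.0418  8.361 ] [ 0.486  -0.2776  0.1651] [ 0.04  -0.293]
scene handle top 125 [ 0.4869 -0.2729  0.0309  0.0248  5.6346] [ 0.4885 -0.2706  0.214 ]
 tray end 383 [ 0.4879 -0.276   0.0814  0.0453  7.1501] [ 0.4938 -0.2718  0.1627] [-0.002  -0.2636]
46.075
```

The tray is within about 2 mm of where it stood at the start, at the same lean. I'm handing the job in.

```bash
python3 -c "
from plant import ctrl
print(ctrl.close_job())"
```

```text
the job is handed in; nothing more can be done
None
```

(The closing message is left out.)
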